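# Wedge a spring clip off a glass tube

### The arm

A 6-joint arm with a two-finger parallel gripper is mounted at the origin on the work surface. World frame = base frame: x ahead of the robot, y to its left, z up, the work surface at z = 0. Lengths are in mm, angles in rad, forces in N, time in s.
With the tool pointing down it reaches from about 250 to 725 mm from the base axis. Payload 9.7 kg.
Tool frame: the origin (TCP) lies where the fingers leave the gripper's body, on its centre line; the fingertips stand 73 mm ahead of it and the grasp point (between the pads) lies 54 mm ahead of it (r.finger_overhang is the distance from the TCP to the fingertips, in mm); z points along the fingers, y is the direction in which the jaws open and shut (so a half turn about z gives the same grasp; the last joint's range is limited). The gripper opens to 85 mm and grips with 20 to 120 N. Pads are 22 mm wide; open, the fingers measure 114 mm over their backs; the gripper's body (76 mm by 85 mm) begins 54 mm behind the grasp point. The pads swing forward as they close: fully open they stand 13 mm farther back than shut.
Start: joints at [1.157, 0.087, 0.176, 1.66, 0, 1.571], TCP at [221.147, 503.578, 303.884] pointing down, gripper open.
Joint ranges: [-3.13, 3.13], [-0.85, 1.81], [-1.15, 1.24], [-2.2, 2.28], [-1.44, 1.52], [-3.14, 3.14]. Speed limits (rad/s): [2.22, 2.22, 2.57, 3.14, 3.14, 3.14].

### API

Orientations are given as [roll, pitch, yaw] about the fixed x, y, z axes, in that order (R = Rz(yaw) Ry(pitch) Rx(roll)).
In Python, from cell import r gives the robot as it stands. The module is installed in compiled form; this text tells all that it offers.
- The arm moves only by the tool jog_arm, never from a script. Its arguments are lists of equal length, an entry for each row: "xyz": the shift along the tool's x, y, z in units of 800 mm (1.0 is 800 mm), a list of three; "dr": the turn, a rotation vector about the tool's x, y, z in units of 180 degrees (1.0 is 180 degrees), a list of three; "jaw": the opening, from -1 (shut) to 1 (fully open). In form: {"xyz": [[tx, ty, tz], ...], "dr": [[wx, wy, wz], ...], "jaw": [jaw, ...]}. A call has 1 to 20 rows; each row is the pose to reach, as a shift and turn from the pose measured when the call began, along the tool's axes at that moment, turning the shorter way round; what a row does not reach only later rows make up. A row lasts 1/12 s, in which the tool goes at most 41.7 mm and 7.16 degrees, less where a joint would pass 70% of its speed; a pose out of reach is approached as far as the arm can. A call with a number of a shift or a turn outside -1 to 1 is refused whole. A call with a gripper value outside its range is refused whole. The fingers move at their own pace and stop on an object; "squeeze" is the grip in N (left out, the last holds). Time passes only in rows, so rows that repeat a pose let the fingers close. It gives the time, the measured TCP pose, the force and the opening at its end, in the units of the state.
- r.sense(): the state, without advancing time (a new reading comes with each control period).
- r.get_image(name): name is "scene" or "top" or "wrist"; returns a dict with "pixels" (420x560x3 uint8, blue, green, red), "camera_matrix" (3x3 intrinsics, pixels), "R" (3x3) and "t" (3): a world point X has camera coordinates R X + t. Camera axes: x right, y down, z forward; pixel columns grow to the right and rows downward; lengths in mm; the calibration is good to about 2 mm. The wrist camera is an equidistant fisheye: a pixel r from the principal point sees the ray r / f radians off the axis. A picture is of the moment at which its call begins. There is no depth.
- r.close_job(): hands the job in, once; it reports no verdict.
The state is a dict: "t": time; "joints": joint angles; "joint_velocities": joint speeds; "joint_torque": joint torques, N m; "tool_pos": TCP position; "tcp_rot": TCP orientation; "wrist_force": force on the tool from outside, world axes, zero at the start; "wrist_torque": the same for the moment, N m; "finger_gap": finger opening in mm.
Only numpy, scipy, OpenCV 4.12 (cv2) and the standard library are available. Lean on these libraries where they do the work, as an engineer would, in place of code of your own. Each camera call takes 0.05 s, during which the arm holds its last target.

### The job

Take the orange wedge by its handle and slide it along the top of the glass tube, tip first, under the bar of the yellow spring clip, gently pushing on until the clip has been spread off the tube's flanks and its bar drops into the notch behind the wedge's ramp. Then lift the wedge off the tube with the clip riding on it, and lower both together into the white tray, setting them down before letting go. Do not touch the clip with the gripper, do not press or push hard on the glass or the clip, and leave everything else on the bench where it is.

Things in the scene. Friction and masses are not known exactly. Their poses are not given: they have to be found in the camera images.
- wedge: Orange plastic wedge, 115 mm long, about 90 g, on its flat underside. Origin: on the underside, below the handle's middle; x points to the tip, z up. Handle block: x -20 to 20, 20 wide in y, top 52 up. The lowest 3 mm is a flange 24 wide from x=-20 to 50. It starts within 0.35 rad of the robot's x axis.
- wedge_grip (a point): Middle of the handle, 36 mm above the wedge's underside: grip here, fingers closing along the wedge's y (20 mm wide).
- wedge_tip (a point): End of the wedge's blade, on the underside, 95 mm ahead (x) of the wedge's origin. The blade is 12 wide and 4 thick at the tip; its ramp begins at x=90 and rises backwards to a crest 24.5 high at x=42.
- wedge_seat (a point): Where the centre of the clip's bar lies when it sits in the wedge's notch: x=36, z=26.5 in the wedge's frame. The notch runs from the crest at x=42 back to a wall 34 high at x=30, with its floor 22.5 up, so the bar has 2 mm play each way in x.
- clip: Yellow plastic spring clip, 34 g, astride the glass tube. Origin: on the axis of its bore (the tube's axis while on it); x along the tube, z up. Two spring legs (14 long in x, outer faces at y -18.5 and 18.5) hang from a cross bar; their hooks (20 long in x) close under the tube, 14.5 below the axis. It slides along the tube under a few newtons and must rise about 12 mm to let go.
- clip_bar (a point): Centre of the clip's round cross bar (8 thick, y -20 to 20), 21 above the clip's origin; its underside starts 7 mm clear of the tube's top. Against the stop, the push along the tube climbs to 8 to 16 N, falls to about nothing as the clip lets go, then climbs steeply once the notch's wall meets the bar: stop there. The hooks then catch under the flange, up to 9 mm below the wedge's underside, so the clip cannot fall off.
- stand: Fixed blue cradle, 250 by 90 mm, carrying a pale glass tube of 20 mm diameter on springy pads (it gives about 1 mm under 15 N). Origin: underside centre; x along the tube, away from the robot. The tube's axis is 62 up (top 72), from x=-120 (open end, where the wedge comes from) to 110. Black supports at x=-95 and 100 end 65 up, below the tube's top.
- tube_end (a point): Top of the tube at its open end near the robot, x=-120, 72 up in the stand's frame. The stop is not measured: two dark red posts beside the tube, 30 clear between them, 108 high, with near faces anywhere from x=25 to 60 in the stand's frame. The pushed clip comes to rest with its bar 7 mm before these faces; the wedge passes between the posts.
- tray: Fixed white tray, 240 (x) by 140 (y) mm outside, walls 4 thick and 22 high; origin: centre of the underside, floor 4 mm above it.
- flask: Bystander: conical glass flask, 76 mm wide, 98 mm tall; leave it alone. Origin at its underside centre.
- amber_bottle: Bystander: amber bottle, 56 mm wide, 120 mm tall; leave it alone. Origin at its underside centre.
- beaker: Bystander: glass beaker, 68 mm wide, 85 mm tall; leave it alone. Origin at its underside centre.
- red_stopper: Bystander: dark red rubber stopper, 40 mm wide, 34 mm tall; leave it alone. Origin at its underside centre.
- teal_clip: Bystander: loose teal ring-shaped joint clip, about 50 mm wide and 26 mm tall; leave it alone. Origin at its underside centre.
- spatula: Bystander: slim steel laboratory spatula, 162 mm long, 11 mm wide; leave it alone. Origin at its underside centre.
- vial: Bystander: green glass vial, 24 mm wide, 50 mm tall; leave it alone. Origin at its underside centre.
Things that resemble listed ones, but are neither listed nor needed, are in the scene too. What is meant by the wedge is not green, and is the smaller of those in its own colour. Of the things that look like the clip, the smaller one is meant.

How it is judged (in metres and radians):
On the way, in this order (a step that is already met when the one before it is completed fails the run):
1. the clip's bar sits in the wedge's notch while the clip is still over the tube, raised by at least 12 mm (x of clip_bar in the frame of wedge between 0.03 and 0.042 m and z of clip_bar in the frame of wedge between 0.022 and 0.033 m and y of clip_bar in the frame of wedge between -0.007 and 0.007 m and z of clip_bar in the frame of stand between 0.095 and 0.115 m and y of clip_bar in the frame of stand between -0.012 and 0.012 m), for 0.15 s.
2. the clip, on the wedge, is lifted clear above the tube (x of clip_bar in the frame of wedge between 0.03 and 0.042 m and z of clip_bar in the frame of wedge between 0.022 and 0.033 m and y of clip_bar in the frame of wedge between -0.007 and 0.007 m and z of clip_bar in the frame of stand above 0.125 m), for 0.1 s.
3. the held wedge has been lowered into the tray with the clip on it (x of clip_bar in the frame of wedge between 0.03 and 0.042 m and z of clip_bar in the frame of wedge between 0.022 and 0.033 m and y of clip_bar in the frame of wedge between -0.007 and 0.007 m and x of wedge in the frame of tray between -0.12 and 0.12 m and y of wedge in the frame of tray between -0.07 and 0.07 m and z of wedge in the frame of tray below 0.03 m and x of clip_bar in the frame of tray between -0.12 and 0.12 m and y of clip_bar in the frame of tray between -0.07 and 0.07 m and z of clip_bar in the frame of tray below 0.06 m and contact force between the fingers and wedge above 1 N), for 0.05 s.
At the end, for the whole second after the job is handed in: The wedge and the clip lie at rest in the tray: the wedge's origin and the clip's bar are over the tray's outline (within 120 mm along its x and 70 mm along its y), the wedge's origin less than 30 mm and the bar less than 60 mm above the tray's underside; nothing is held (x of wedge in the frame of tray between -0.12 and 0.12 m and y of wedge in the frame of tray between -0.07 and 0.07 m and z of wedge in the frame of tray below 0.03 m and x of clip_bar in the frame of tray between -0.12 and 0.12 m and y of clip_bar in the frame of tray between -0.07 and 0.07 m and z of clip_bar in the frame of tray below 0.06 m and linear speed of each of wedge, clip below 0.02 m/s); the robot touches nothing.
It fails at once if the gripper touches the clip (more than 1 N) (contact force between the fingers and clip above 1 N).
It fails at once if the wedge is pressed on the glass tube or cradle with more than 30 N (contact force between wedge and stand above 30 N).
It fails at once if the wedge pushes the clip with more than 30 N (contact force between wedge and clip above 30 N).
It fails at once if the gripper presses on the cradle with more than 10 N (contact force between the fingers and stand above 10 N).
It fails at once if something else on the bench is moved by more than 20 mm (distance of any of flask, amber_bottle, beaker, red_stopper, teal_clip, spatula, vial from where it was at the start of the episode above 0.02 m).
It also fails if it takes over 69 s, if anything falls off the work surface, if the arm or the gripper's body presses on something with over 40 N, if the wrist force passes 120 N, or if a joint passes its speed limit or range.

## Working session

There is one attempt and no reset: what is moved stays moved. The work goes in short steps, Python scripts to look and compute and a tool call to move; the robot and the scene stay as the last step left them, time stands still between calls to the robot, and variables do not carry over. Pictures are saved under pics/ and viewed, and the job is handed in when it is done.

Besides the shell and the picture viewer there is one more tool, called after ">>>" in YAML: its name, and indented under it one key for each argument. jog_arm: Moves the arm, as the interface text tells. Its arguments: {"type":"object","properties":{"xyz":{"type":"array","items":{"type":"array","items":{"type":"number","minimum":-1,"maximum":1}}},"dr":{"type":"array","items":{"type":"array","items":{"type":"number","minimum":-1,"maximum":1}}},"jaw":{"type":"array","items":{"type":"number"}},"squeeze":{"type":"number"}},"required":["xyz","dr","jaw"]}

```bash
mkdir -p pics; cat > h.py <<'E'
import numpy as np, cv2, pickle
from cell import r
def grab(tag,names=("scene","top","wrist")):
    for n in names:
        im=r.get_image(n); pickle.dump(im,open(f"{tag}_{n}.pkl","wb")); cv2.imwrite(f"pics/{tag}_{n}.png",im["pixels"])
def load(tag,n): return pickle.load(open(f"{tag}_{n}.pkl","rb"))
def proj(im,X):
    K=np.array(im["camera_matrix"]);c=np.array(im["R"])@np.array(X,float)+np.array(im["t"]).ravel()
    p=K@c; return p[:2]/p[2]
def onplane(im,uv,z):
    K=np.array(im["camera_matrix"]);R=np.array(im["R"]);t=np.array(im["t"]).ravel()
    d=R.T@np.linalg.inv(K)@np.array([uv[0],uv[1],1.]); C=-R.T@t
    return C+d*(z-C[2])/d[2]
E
python3 - <<'E'
from h import *
grab("a")
s=r.sense()
for k,v in s.items(): print(k,np.round(v,3))
for n in("scene","top","wrist"):
    im=load("a",n); print(n,im["camera_matrix"],np.round(-np.array(im["R"]).T@np.array(im["t"]).ravel()),np.round(im["R"],3))
E
```

```text
t 0.15
joints [1.157 0.087 0.175 1.66  0.    1.571]
joint_velocities [ 0.    -0.002  0.004 -0.002 -0.     0.001]
joint_torque [ 0.0000e+00 -5.2076e+01  4.6504e+01  1.4000e-02  0.0000e+00  0.0000e+00]
tool_pos [221.105 503.501 303.344]
tcp_rot [-3.141 -0.     2.728]
wrist_force [ 0.078 -0.303  0.151]
wrist_torque [ 0.034 -0.013 -0.071]
finger_gap 85.666
scene [[533.30683362   0.         277.76417964]
 [  0.         533.30683362 216.29571746]
 [  0.           0.           1.        ]] [1328.  142. 1095.] [[-0.16   0.987 -0.01 ]
 [ 0.76   0.117 -0.639]
 [-0.629 -0.11  -0.769]]
top [[449.9658883    0.         284.56895843]
 [  0.         449.9658883  208.59122722]
 [  0.           0.           1.        ]] [ 323.   -5. 1265.] [[ 0.023 -1.     0.004]
 [-0.983 -0.023 -0.185]
 [ 0.185  0.001 -0.983]]
wrist [[325.1922621    0.         278.65613823]
 [  0.         325.1922621  207.15891509]
 [  0.           0.           1.        ]] [149. 535. 372.] [[ 0.402  0.916 -0.002]
 [ 0.872 -0.382  0.305]
 [ 0.279 -0.124 -0.952]]
```

View pics/a_scene.png

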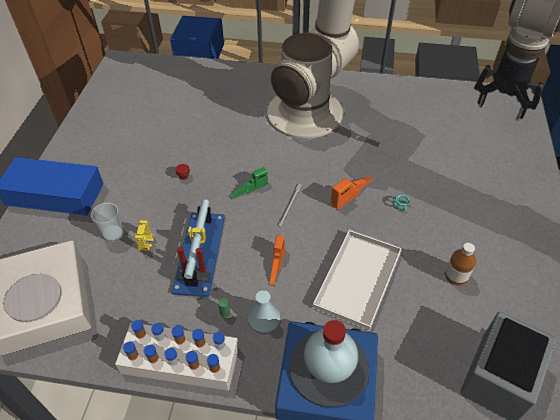

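View pics/a_top.png

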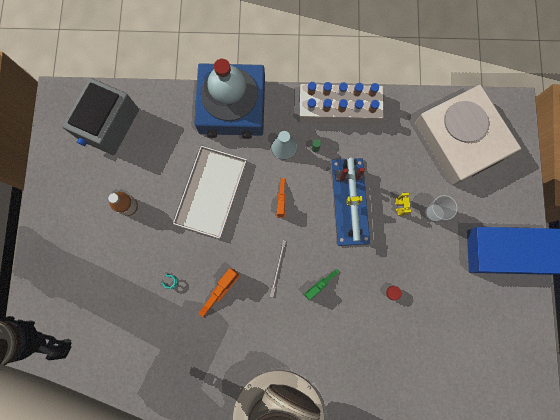

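View pics/a_wrist.png

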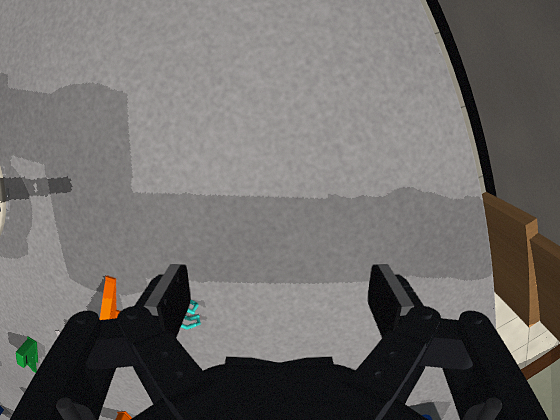

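```bash
python3 - <<'E'
from h import *
im=load("a","top")["pixels"]
a=im[135:255,255:435]; cv2.imwrite("pics/c1.png",cv2.resize(a,None,fx=4.4,fy=4.4,interpolation=cv2.INTER_CUBIC))
im=load("a","scene")["pixels"]
a=im[170:310,120:310]; cv2.imwrite("pics/c2.png",cv2.resize(a,None,fx=4.2,fy=4.2,interpolation=cv2.INTER_CUBIC))
E
```

```text
(no output)
```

View pics/c1.png

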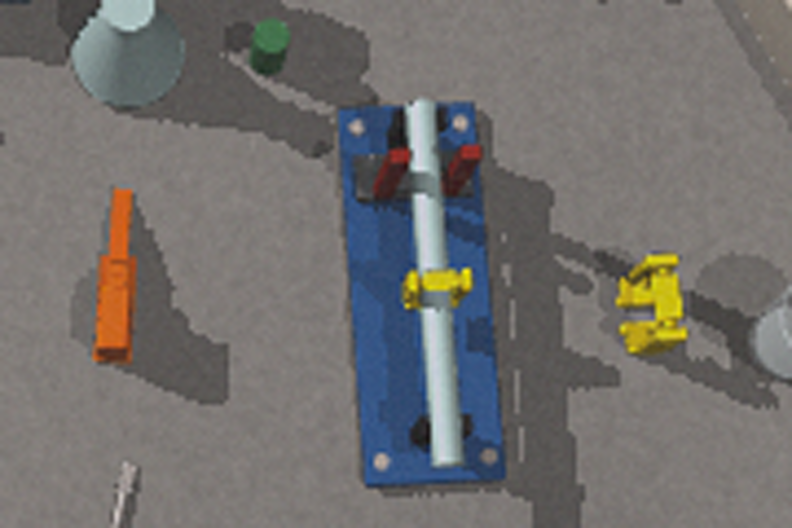

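View pics/c2.png

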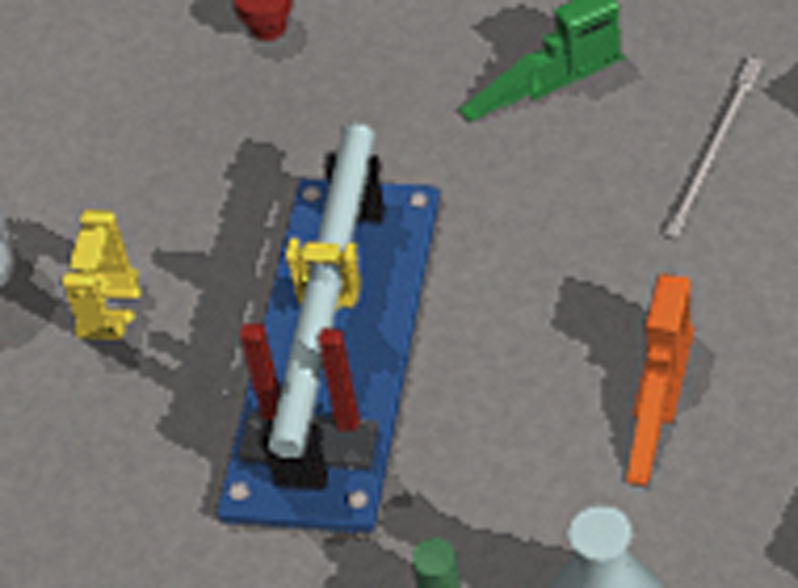

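```bash
cat > fit.py <<'E'
from h import *
from scipy.optimize import minimize
S=4
def mask(im,kind):
    p=cv2.resize(im["pixels"],None,fx=S,fy=S,interpolation=cv2.INTER_CUBIC)
    hsv=cv2.cvtColor(p,cv2.COLOR_BGR2HSV); H,Sa,V=cv2.split(hsv)
    if kind=="orange": return ((H<14)&(Sa>150)&(V>90)).astype(np.uint8)
    if kind=="yellow": return ((H>20)&(H<35)&(Sa>130)&(V>70)).astype(np.uint8)
    if kind=="blue": return ((H>100)&(H<125)&(Sa>120)&(V>40)).astype(np.uint8)
def box(x0,x1,y0,y1,z0,z1): return np.array([[x,y,z] for x in(x0,x1) for y in(y0,y1) for z in(z0,z1)],float)
def ramp(pts,w): return np.array([[x,s*w,z] for x,z in pts for s in(-1,1)],float)
WEDGE=[box(-20,20,-10,10,0,52),box(-20,50,-12,12,0,3),ramp([(20,0),(20,34),(30,34),(30,0)],10),
 ramp([(30,0),(30,22.5),(41,22.5),(42,24.5),(42,0)],6),ramp([(42,0),(42,24.5),(90,4),(95,4),(95,0)],6)]
def T(P,x,y,z,yaw):
    c,s=np.cos(yaw),np.sin(yaw); return P@np.array([[c,s,0],[-s,c,0],[0,0,1]])+[x,y,z]
def project(im,P):
    K=np.array(im["camera_matrix"]);c=P@np.array(im["R"]).T+np.array(im["t"]).ravel(); p=c@K.T
    return p[:,:2]/p[:,2:]
def sil(im,parts,pose,shape):
    m=np.zeros(shape,np.uint8)
    for P in parts:
        uv=(project(im,T(P,*pose))+0.5)*S-0.5
        cv2.fillConvexPoly(m,np.round(cv2.convexHull(uv.astype(np.float32))*16).astype(np.int32),1,shift=4)
    return m
def fit(ims,parts,kind,x0,z=0,box_=None,dbg=None):
    ms=[]
    for im in ims:
        m=mask(im,kind); c=(project(im,np.array([[x0[0],x0[1],z+20]]))[0]*S).astype(int); w=np.zeros_like(m); b=box_ or 60*S//1
        w[max(0,c[1]-b):c[1]+b,max(0,c[0]-b):c[0]+b]=1; ms.append(m*w)
    def cost(p):
        return sum(1-(lambda a:(a&m).sum()/max(1,(a|m).sum()))(sil(im,parts,(p[0],p[1],z,p[2]),m.shape)) for im,m in zip(ims,ms))
    best=None
    for dy in(-.2,0,.2):
        q=minimize(cost,[x0[0],x0[1],x0[2]+dy],method="Nelder-Mead",options=dict(initial_simplex=[[x0[0],x0[1],x0[2]+dy],[x0[0]+12,x0[1],x0[2]+dy],[x0[0],x0[1]+12,x0[2]+dy],[x0[0],x0[1],x0[2]+dy+.15]],xatol=.02,fatol=1e-5,maxiter=400))
        if best is None or q.fun<best.fun: best=q
    return best,ms
E
python3 - <<'E'
from fit import *
t,s=load("a","top"),load("a","scene")
print("wedge rough",onplane(t,(281,197),20),"tube ends",onplane(t,(255+447/4.4,135+462/4.4),72),onplane(t,(255+421/4.4,135+102/4.4),72))
g=onplane(t,(281,200),20)
for nm,ims in(("top",[t]),("scene",[s]),("both",[t,s])):
    q,ms=fit(ims,WEDGE,"orange",[g[0],g[1],0.0],box_=200); print(nm,q.x,q.fun)
E
```

```text
wedge rough [589.38416286   6.30521917  20.        ] tube ends [ 465.89028175 -198.25056983   72.        ] [ 692.07618866 -183.53443643   72.        ]
top [ 5.56309692e+02  7.04249858e+00 -3.55999757e-02] 0.12952210808396603
scene [ 5.51733087e+02  6.84960880e+00 -2.49948490e-02] 0.11126317230053373
both [ 5.55457657e+02  7.23228836e+00 -3.57865036e-02] 0.2573987140838464
```

```bash
python3 - <<'E'
from fit import *
t,s=load("a","top"),load("a","scene")
a=t["pixels"][150:255,322:382]; b=s["pixels"][190:305,160:230]
A=cv2.resize(a,None,fx=5.6,fy=5.6,interpolation=cv2.INTER_CUBIC);B=cv2.resize(b,None,fx=5.1,fy=5.1,interpolation=cv2.INTER_CUBIC)
h=588;A=A[:h];B=cv2.resize(B,(int(B.shape[1]*h/B.shape[0]),h))
A=cv2.resize(A,(A.shape[1],h)); print(A.shape,B.shape)
cv2.imwrite("pics/c3.png",np.hstack([A,B]))
E
```

```text
(588, 336, 3) (588, 358, 3)
```

View pics/c3.png

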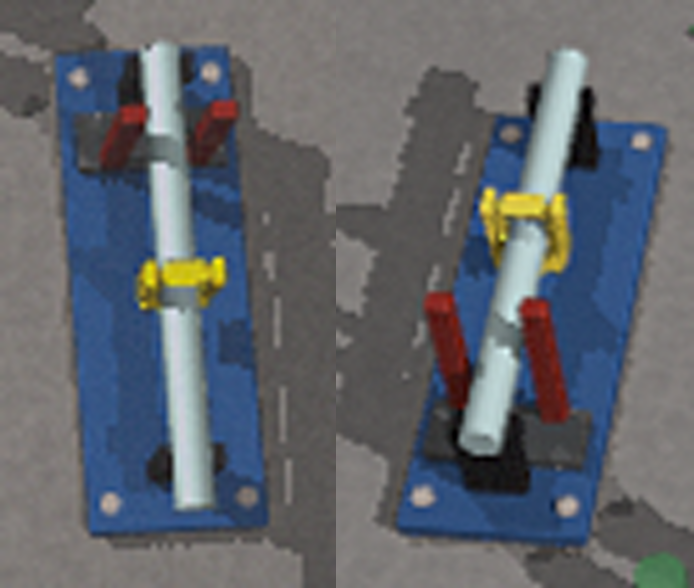

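```bash
python3 - <<'E'
from fit import *
from scipy.optimize import least_squares
t,s=load("a","top"),load("a","scene")
A=lambda u,v:(np.array([u,v])+.5)/5.6+[322,150]-.5
B=lambda u,v:(np.array([u,v])+.5)/5.113+[160,190]-.5
obs=[(0,A(57,57),125,45),(0,A(228,46),125,-45),(0,A(268,525),-125,-45),(0,A(90,533),-125,45),
(1,B(159,115),-125,-45),(1,B(329,127),-125,45),(1,B(249,540),125,45),(1,B(61,530),125,-45)]
axis=[(0,A(193,490)),(0,A(163,80)),(0,A(174,230)),(1,B(228,70)),(1,B(146,425)),(1,B(188,240))]
def res(p,use=(0,1)):
    o=[]
    for c,uv,x,y in obs:
        if c in use: o+=list(project((t,s)[c],T(np.array([[x,y,p[3]]]),p[0],p[1],0,p[2]))[0]-uv)
    for c,uv in axis:
        if c in use:
            e=project((t,s)[c],T(np.array([[-120,0,62.],[110,0,62]]),p[0],p[1],0,p[2])); d=e[1]-e[0]; n=np.array([-d[1],d[0]])/np.linalg.norm(d); o.append(2*(uv-e[0])@n)
    return np.array(o)
for u in((0,),(1,),(0,1)):
    q=least_squares(lambda p:res(p,u),[580,-190,.06,10]); print(u,q.x,np.round(q.fun,2))
p=q.x
# clip bar, posts
for c,im,ends in((0,t,[A(180,272)]),(1,s,[B(521-336,203)])):
    for e in ends:
        w=onplane(im,e,83+4); d=w[:2]-p[:2]; print("clip stand x",np.cos(p[2])*d[0]+np.sin(p[2])*d[1],-np.sin(p[2])*d[0]+np.cos(p[2])*d[1])
for c,im,ends in((0,t,[A(133,110),A(224,108),]),(1,s,[B(438-336,298),B(533-336,305)])):
    for e in ends:
        w=onplane(im,e,108); d=w[:2]-p[:2]; print("post top stand",np.cos(p[2])*d[0]+np.sin(p[2])*d[1],-np.sin(p[2])*d[0]+np.cos(p[2])*d[1])
for im,uvs in((t,[(203,147),(246,157),(219,239),(175,225)]),(s,[(349,232),(401,244),(368,329),(314,308)])):
    P=np.array([onplane(im,u,22)[:2] for u in uvs]); print(np.round(P),P.mean(0), np.linalg.norm(P[0]-P[1]),np.linalg.norm(P[1]-P[2]),np.arctan2(*(P[1]-P[2])[::-1]))
E
```

```text
(0,) [ 5.86373047e+02 -1.91224746e+02  6.83028338e-02  5.78167670e+00] [-0.21 -0.51  0.11  0.13 -0.12  0.18 -0.32  0.2  -0.27  0.07 -0.05]
(1,) [ 5.80790226e+02 -1.91760710e+02  7.73684078e-02  5.39503727e+00] [ 0.06  0.46  0.11  0.06  0.15  0.06 -0.49 -0.53 -0.24  0.11  0.21]
(0, 1) [ 5.84783639e+02 -1.91120165e+02  7.36712137e-02  1.05405147e+01] [-0.3  -0.37  0.13  0.1   0.4   0.47  0.09  0.67 -0.18  0.34  0.    0.05
 -0.44  0.44 -1.24 -0.28 -0.55  0.58  0.18  0.33  0.09  0.49]
clip stand x -8.205604832307639 2.7789691801335197
clip stand x -10.601676483631044 0.6288399751914779
post top stand 67.07137609446856 22.446609219776395
post top stand 65.8874783433371 -20.83663737443233
post top stand 62.308074387351965 -20.76754917963974
post top stand 62.718597502196374 22.570628383955633
[[731. 235.]
 [704. 110.]
 [466. 175.]
 [502. 300.]] [600.77337825 204.79548754] 127.87418335577321 246.97911664404654 -0.2694460352824366
[[474. 176.]
 [492. 307.]
 [741. 239.]
 [707. 114.]] [603.67854188 208.96015101] 132.40039367054177 257.9266328600697 2.872105748469451
```

```bash
cat > plan.py <<'E'
from h import *
from scipy.spatial.transform import Rotation as Ro
import sys
def plan(x,y,z,yaw):
    s=r.sense(); p=np.array(s["tool_pos"]); R=Ro.from_euler("xyz",s["tcp_rot"])
    G=Ro.from_euler("xyz",[np.pi,0,yaw])
    print("xyz",np.round(R.inv().apply(np.array([x,y,z])-p)/800,5),"dr",np.round((R.inv()*G).as_rotvec()/np.pi,5),"t",s["t"],"F",np.round(s["wrist_force"],1),"gap",s["finger_gap"],np.round(p,2),np.round(s["tcp_rot"],4))
if __name__=="__main__": plan(*map(float,sys.argv[1:]))
E
python3 plan.py 554 7 220 -0.035
```

```text
xyz [-0.63054 -0.40083  0.10456] dr [-1.0000e-04  4.4000e-04  8.7943e-01] t 0.15 F [ 0.1 -0.3  0.2] gap 85.6658799452537 [221.11 503.5  303.34] [-3.1406 -0.      2.7278]
```

>>> jog_arm:
  xyz:
    - [-0.6305,-0.4008,0.1045]
    - [-0.6305,-0.4008,0.1045]
    - [-0.6305,-0.4008,0.1045]
    - [-0.6305,-0.4008,0.1045]
    - [-0.6305,-0.4008,0.1045]
    - [-0.6305,-0.4008,0.1045]
    - [-0.6305,-0.4008,0.1045]
    - [-0.6305,-0.4008,0.1045]
    - [-0.6305,-0.4008,0.1045]
    - [-0.6305,-0.4008,0.1045]
    - [-0.6305,-0.4008,0.1045]
    - [-0.6305,-0.4008,0.1045]
    - [-0.6305,-0.4008,0.1045]
    - [-0.6305,-0.4008,0.1045]
    - [-0.6305,-0.4008,0.1045]
    - [-0.6305,-0.4008,0.1045]
    - [-0.6305,-0.4008,0.1045]
    - [-0.6305,-0.4008,0.1045]
    - [-0.6305,-0.4008,0.1045]
    - [-0.6305,-0.4008,0.1045]
  dr:
    - [0,0,0.8794]
    - [0,0,0.8794]
    - [0,0,0.8794]
    - [0,0,0.8794]
    - [0,0,0.8794]
    - [0,0,0.8794]
    - [0,0,0.8794]
    - [0,0,0.8794]
    - [0,0,0.8794]
    - [0,0,0.8794]
    - [0,0,0.8794]
    - [0,0,0.8794]
    - [0,0,0.8794]
    - [0,0,0.8794]
    - [0,0,0.8794]
    - [0,0,0.8794]
    - [0,0,0.8794]
    - [0,0,0.8794]
    - [0,0,0.8794]
    - [0,0,0.8794]
  jaw: [1,1,1,1,1,1,1,1,1,1,1,1,1,1,1,1,1,1,1,1]
  squeeze: 80

```text
t: 1.82
tool_pos: [553.9, 6.9, 219.7]
tcp_rot: [3.141, 0.001, 0.221]
wrist_force: [0.4, 0.2, 0.3]
finger_gap: 85.3
```

```bash
python3 plan.py 554 7 220 -0.035
```

```text
xyz [ 0.00017 -0.00012 -0.00043] dr [0.00028 0.00037 0.08159] t 1.8167 F [0.4 0.2 0.3] gap 85.27749293735928 [553.89   6.87 219.66] [3.1409e+00 1.3000e-03 2.2130e-01]
```

>>> jog_arm:
  xyz:
    - [0,0,0]
    - [0,0,0]
    - [0,0,0]
    - [0,0,0]
    - [0,0,0]
  dr:
    - [0,0,0.0816]
    - [0,0,0.0816]
    - [0,0,0.0816]
    - [0,0,0.0816]
    - [0,0,0.0816]
  jaw: [1,1,1,1,1]

```text
t: 2.23
tool_pos: [553.6, -7.0, 219.5]
tcp_rot: [-3.133, 0.001, -0.016]
wrist_force: [0.4, 0.2, 0.2]
finger_gap: 85.3
```

```bash
cat >> fit.py <<'E'
def projw(im,P):
    K=np.array(im["camera_matrix"]);c=P@np.array(im["R"]).T+np.array(im["t"]).ravel()
    rho=np.hypot(c[:,0],c[:,1]); th=np.arctan2(rho,c[:,2]); f=K[0,0]
    return np.c_[K[0,2]+f*th*c[:,0]/rho,K[1,2]+f*th*c[:,1]/rho]
def draw(im,parts,pose,fish=True,col=(255,0,255)):
    p=im["pixels"].copy(); pr=projw if fish else project
    for P in parts:
        h=cv2.convexHull(pr(im,T(P,*pose)).astype(np.float32)); cv2.polylines(p,[np.round(h*16).astype(np.int32)],True,col,1,cv2.LINE_AA,4)
    return p
E
python3 - <<'E'
from fit import *
grab("b",("wrist",))
im=load("b","wrist")
p=draw(im,WEDGE,(554,7,0,-.035))
cv2.imwrite("pics/b_d.png",cv2.resize(p,(800,600)))
E
```

```text
(no output)
```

View pics/b_d.png

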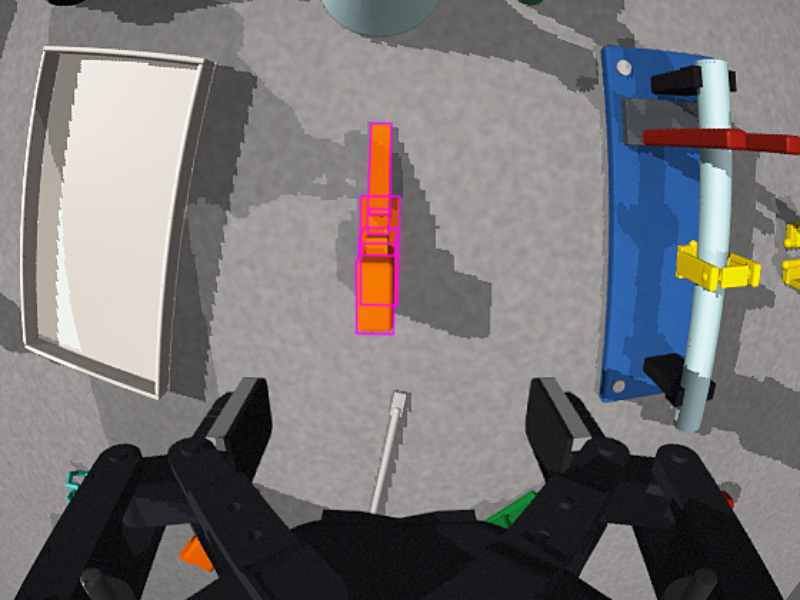

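```bash
cat > fitw.py <<'E'
import fit
from fit import *
fit.project=projw
E
python3 - <<'E'
from fitw import *
im=load("b","wrist")
q,ms=fit.fit([im],WEDGE,"orange",[554,7,-.035],box_=320); print(q.x,q.fun)
cv2.imwrite("pics/b_m.png",cv2.resize(ms[0]*255,(800,600)))
import plan; plan.plan(q.x[0],q.x[1],140,q.x[2])
E
```

```text
Traceback (most recent call last):
AttributeError: 'function' object has no attribute 'fit'
```

```bash
cat > fitw.py <<'E'
import fit as F
from fit import *
F.project=projw
E
python3 - <<'E'
from fitw import *
im=load("b","wrist")
q,ms=F.fit([im],WEDGE,"orange",[554,7,-.035],box_=320); print(q.x,q.fun)
p=draw(im,WEDGE,(q.x[0],q.x[1],0,q.x[2]))[70:250,220:310]
cv2.imwrite("pics/b_e.png",cv2.resize(p,None,fx=3.3,fy=3.3))
import plan; plan.plan(q.x[0],q.x[1],140,q.x[2])
E
```

```text
[ 5.53755664e+02  7.13402190e+00 -3.47402405e-02] 0.5349806166443245
xyz [-5.000e-05 -1.654e-02  9.963e-02] dr [-0.00277  0.0004   0.00613] t 2.2833 F [1.1 0.5 1.1] gap 85.37258473525652 [553.67  -6.79 219.58] [-3.1329e+00  1.2000e-03 -1.5500e-02]
```

View pics/b_e.png

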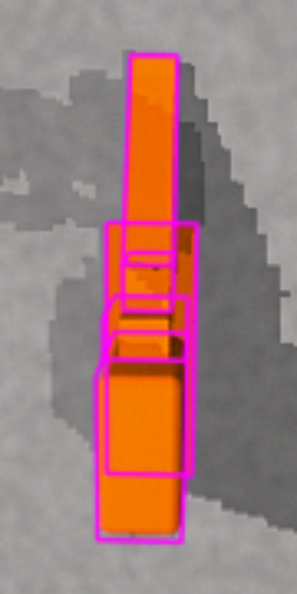

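>>> jog_arm:
  xyz:
    - [0,-0.0165,0.1]
    - [0,-0.0165,0.1]
    - [0,-0.0165,0.1]
    - [0,-0.0165,0.1]
    - [0,-0.0165,0.1]
    - [0,-0.0165,0.1]
  dr:
    - [-0.0028,0.0004,0.0061]
    - [-0.0028,0.0004,0.0061]
    - [-0.0028,0.0004,0.0061]
    - [-0.0028,0.0004,0.0061]
    - [-0.0028,0.0004,0.0061]
    - [-0.0028,0.0004,0.0061]
  jaw: [0.3,0.3,0.3,0.3,0.3,0.3]

```text
t: 2.78
tool_pos: [554.7, -6.5, 142.6]
tcp_rot: [-3.132, -0.004, -0.015]
wrist_force: [-0.1, 0.3, 0.2]
finger_gap: 55.5
```

```bash
python3 plan.py 554 7.1 91 -0.035; python3 - <<'E'
from h import *
print(np.round(r.sense()["joints"],3),np.round(r.sense()["joint_velocities"],3))
E
```

```text
xyz [-0.0014  -0.01631  0.0646 ] dr [-0.00306 -0.00108  0.00653] t 2.7833 F [-0.1  0.3  0.2] gap 55.49820894225615 [554.74  -6.45 142.56] [-3.132  -0.0035 -0.0145]
[-0.015  0.094 -0.128  1.345  0.01   3.141] [-0.002 -0.001 -0.001 -0.007  0.001 -0.   ]
```

>>> jog_arm:
  xyz:
    - [0,-0.016,-0.07]
    - [0,-0.016,-0.07]
    - [0,-0.016,-0.07]
    - [0,-0.016,-0.07]
    - [0,-0.016,-0.07]
    - [0,-0.016,-0.07]
    - [0,-0.016,-0.07]
    - [0,-0.016,-0.07]
    - [0,-0.016,-0.07]
    - [0,-0.016,-0.07]
    - [0,-0.016,-0.07]
    - [0,-0.016,-0.07]
    - [0,-0.016,-0.07]
    - [0,-0.016,-0.07]
    - [0,-0.016,-0.07]
    - [0,-0.016,-0.07]
    - [0,-0.016,-0.07]
  dr:
    - [0,0,0]
    - [0,0,-0.6]
    - [0,0,-0.6]
    - [0,0,-0.6]
    - [0,0,-0.6]
    - [0,0,-0.6]
    - [0,0,-0.6]
    - [0,0,-0.6]
    - [0,0,-0.6]
    - [0,0,-0.6]
    - [0,0,-0.6]
    - [0,0,-0.6]
    - [0,0,-0.6]
    - [0,0,-0.6]
    - [0,0,-0.6]
    - [0,0,-0.6]
    - [0,0,-0.6]
  jaw: [0.3,0.3,0.3,0.3,0.3,0.3,0.3,0.3,0.3,0.3,0.3,0.3,0.3,0.3,0.3,0.3,0.3]

```text
t: 4.2
tool_pos: [555.5, 5.8, 201.1]
tcp_rot: [3.132, -0.007, 1.876]
wrist_force: [0.3, 0.6, 1.0]
finger_gap: 55.5
```

```bash
python3 plan.py 554 7.1 150 3.1066
```

```text
xyz [ 0.00166 -0.00186  0.06391] dr [ 4.0100e-03 -5.0000e-05 -3.9164e-01] t 4.2 F [0.3 0.6 1. ] gap 55.528352519386075 [555.46   5.8  201.13] [ 3.132  -0.0069  1.8762]
```

>>> jog_arm:
  xyz:
    - [0.0017,-0.0019,0.0639]
    - [0.0017,-0.0019,0.0639]
    - [0.0017,-0.0019,0.0639]
    - [0.0017,-0.0019,0.0639]
    - [0.0017,-0.0019,0.0639]
    - [0.0017,-0.0019,0.0639]
    - [0.0017,-0.0019,0.0639]
    - [0.0017,-0.0019,0.0639]
    - [0.0017,-0.0019,0.0639]
    - [0.0017,-0.0019,0.0639]
    - [0.0017,-0.0019,0.0639]
    - [0.0017,-0.0019,0.0639]
    - [0.0017,-0.0019,0.0639]
  dr:
    - [0.004,0,-0.3916]
    - [0.004,0,-0.3916]
    - [0.004,0,-0.3916]
    - [0.004,0,-0.3916]
    - [0.004,0,-0.3916]
    - [0.004,0,-0.3916]
    - [0.004,0,-0.3916]
    - [0.004,0,-0.3916]
    - [0.004,0,-0.3916]
    - [0.004,0,-0.3916]
    - [0.004,0,-0.3916]
    - [0.004,0,-0.3916]
    - [0.004,0,-0.3916]
  jaw: [0.3,0.3,0.3,0.3,0.3,0.3,0.3,0.3,0.3,0.3,0.3,0.3,0.3]

```text
t: 5.28
tool_pos: [554.2, 7.1, 150.8]
tcp_rot: [3.141, 0.001, 3.101]
wrist_force: [0.7, 0.1, -0.2]
finger_gap: 55.5
```

```bash
python3 - <<'E'
from fitw import *
grab("d",("wrist",))
im=load("d","wrist")
q,ms=F.fit([im],WEDGE,"orange",[554,7,-.035],box_=320); print(q.x,q.fun)
p=draw(im,WEDGE,(q.x[0],q.x[1],0,q.x[2]))
cv2.imwrite("pics/d_e.png",cv2.resize(p,(800,600)))
import plan; plan.plan(q.x[0],q.x[1],91,np.pi+q.x[2])
E
```

```text
[ 5.53415965e+02  7.26729328e+00 -3.40929573e-02] 0.4507914768926967
xyz [0.001   0.00013 0.07446] dr [ 6.00e-05  2.10e-04 -1.73e-03] t 5.3333 F [-0.4  0.4 -0. ] gap 55.46271586518265 [554.17   7.13 150.57] [3.1414e+00 7.0000e-04 3.1021e+00]
```

View pics/d_e.png

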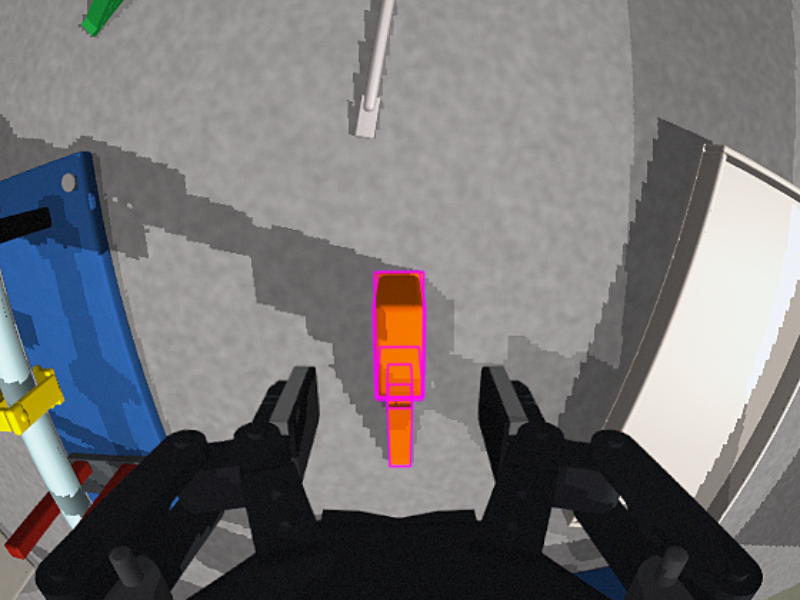

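>>> jog_arm:
  xyz:
    - [0.0005,0.0001,0.04]
    - [0.0005,0.0001,0.07]
    - [0.0005,0.0001,0.078]
    - [0.0005,0.0001,0.078]
    - [0.0005,0.0001,0.078]
    - [0.0005,0.0001,0.078]
    - [0.0005,0.0001,0.078]
    - [0.0005,0.0001,0.078]
    - [0.0005,0.0001,0.078]
    - [0.0005,0.0001,0.078]
    - [0.0005,0.0001,0.078]
    - [0.0005,0.0001,0.078]
  dr:
    - [0,0,-0.0015]
    - [0,0,-0.0015]
    - [0,0,-0.0015]
    - [0,0,-0.0015]
    - [0,0,-0.0015]
    - [0,0,-0.0015]
    - [0,0,-0.0015]
    - [0,0,-0.0015]
    - [0,0,-0.0015]
    - [0,0,-0.0015]
    - [0,0,-0.0015]
    - [0,0,-0.0015]
  jaw: [0.3,0.3,0.3,0.3,0.3,-1,-1,-1,-1,-1,-1,-1]
  squeeze: 80

```text
t: 6.33
tool_pos: [554.5, 7.3, 89.6]
tcp_rot: [3.141, 0.003, 3.107]
wrist_force: [-0.8, -0.1, 5.7]
finger_gap: 19.8
```

```bash
python3 plan.py 554 7 220 3.2152
```

```text
xyz [ 1.5000e-04 -3.0000e-04 -1.6297e-01] dr [ 3.000e-05  9.600e-04 -3.456e-02] t 6.3333 F [-0.8 -0.1  5.7] gap 19.771631693260247 [554.52   7.25  89.62] [3.1413e+00 3.0000e-03 3.1066e+00]
```

```bash
python3 plan.py 450 -201 222 3.2136
```

```text
xyz [ 0.12098 -0.26468 -0.1659 ] dr [ 3.000e-05  9.600e-04 -3.405e-02] t 6.3333 F [-0.8 -0.1  5.7] gap 19.771631693260247 [554.52   7.25  89.62] [3.1413e+00 3.0000e-03 3.1066e+00]
```

>>> jog_arm:
  xyz:
    - [0,0,-0.03]
    - [0,0,-0.08]
    - [0,0,-0.13]
    - [0,0,-0.166]
    - [0.02,-0.04,-0.166]
    - [0.04,-0.08,-0.166]
    - [0.06,-0.12,-0.166]
    - [0.08,-0.16,-0.166]
    - [0.1,-0.21,-0.166]
    - [0.115,-0.25,-0.166]
    - [0.121,-0.2647,-0.166]
    - [0.121,-0.2647,-0.166]
    - [0.121,-0.2647,-0.166]
    - [0.121,-0.2647,-0.166]
  dr:
    - [0,0,0]
    - [0,0,0]
    - [0,0,0]
    - [0,0,0]
    - [0,0,-0.01]
    - [0,0,-0.02]
    - [0,0,-0.034]
    - [0,0.001,-0.034]
    - [0,0.001,-0.034]
    - [0,0.001,-0.034]
    - [0,0.001,-0.034]
    - [0,0.001,-0.034]
    - [0,0.001,-0.034]
    - [0,0.001,-0.034]
  jaw: [-1,-1,-1,-1,-1,-1,-1,-1,-1,-1,-1,-1,-1,-1]

```text
t: 7.5
tool_pos: [450.3, -200.5, 222.2]
tcp_rot: [3.141, 0.0, -3.07]
wrist_force: [-0.3, 0.2, -0.3]
finger_gap: 19.3
```

```bash
python3 plan.py 450 -201 222 3.2136; python3 - <<'E'
from fitw import *
grab("e")
im=load("e","wrist")
s=r.sense(); x,y,z=s["tool_pos"]; yaw=s["tcp_rot"][2]-np.pi
p=draw(im,WEDGE,(x-.8,y,z-89.6,yaw))
cv2.imwrite("pics/e_e.png",cv2.resize(p,(800,600)))
E
```

```text
xyz [ 0.00038 -0.00065  0.00027] dr [ 1.1e-04  8.0e-05 -2.0e-05] t 7.5 F [-0.3  0.2 -0.3] gap 19.276096476991444 [ 450.27 -200.46  222.21] [ 3.1413e+00  3.0000e-04 -3.0696e+00]
```

View pics/e_e.png

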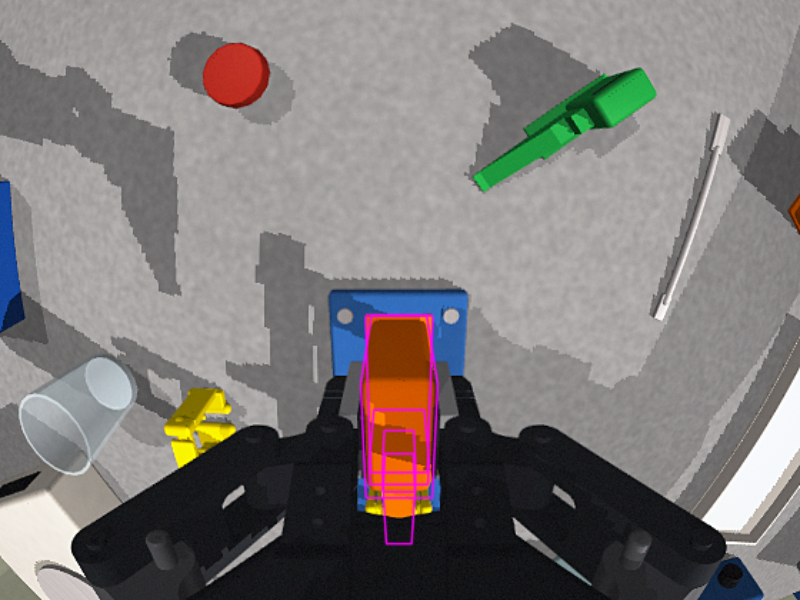

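View pics/e_top.png

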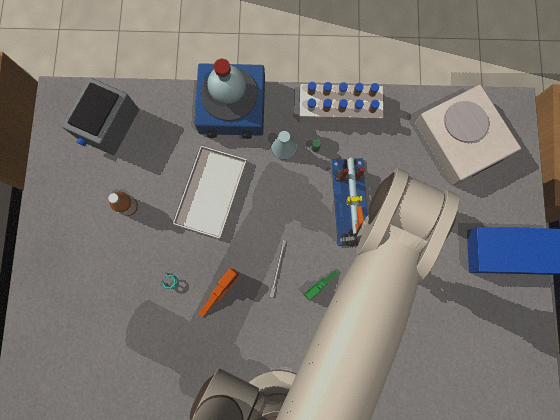

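```bash
python3 - <<'E'
from fit import *
b,e=load("b","wrist"),load("e","wrist")
A=b["pixels"][20:320,410:530];B=e["pixels"][190:270,220:340]
cv2.imwrite("pics/f1.png",cv2.resize(A,None,fx=2,fy=2,interpolation=cv2.INTER_CUBIC)); cv2.imwrite("pics/f2.png",cv2.resize(B,None,fx=6,fy=6,interpolation=cv2.INTER_CUBIC))
E
```

```text
(no output)
```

View pics/f1.png

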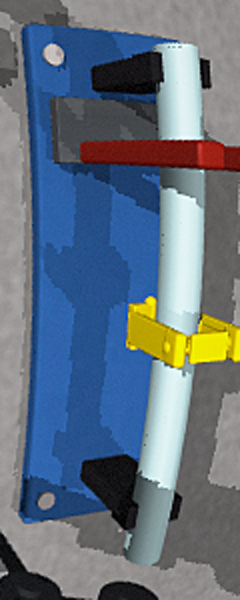

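View pics/f2.png

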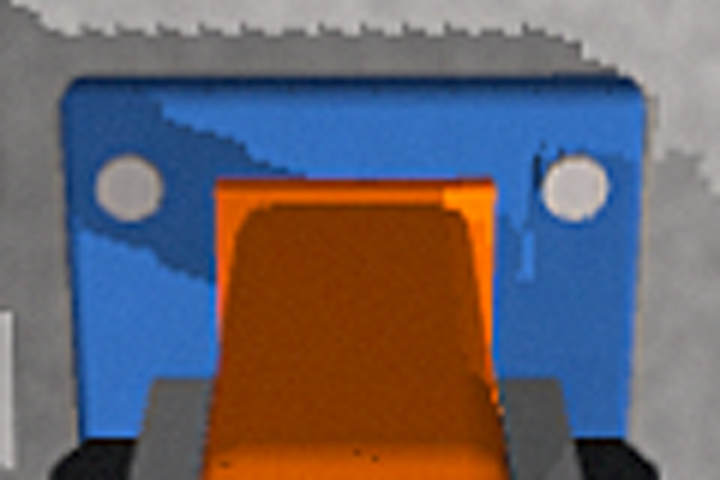

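```bash
python3 - <<'E'
from fitw import *
from scipy.optimize import least_squares
b,e=load("b","wrist"),load("e","wrist")
B=lambda u,v:(np.array([u,v])+.5)/6+[220,190]-.5
A=lambda u,v:(np.array([u,v])+.5)/2+[410,20]-.5
obs=[(e,B(63,78),-125,-45,0),(e,B(643,77),-125,45,0),(b,A(22,28),125,45,0),(b,A(22,520),-125,45,0)]
ax=[(b,A(177,60)),(b,A(182,220)),(b,A(172,400)),(b,A(150,530))]
def tubeline(im,p):
    P=T(np.c_[np.linspace(-120,110,60),np.zeros(60),np.full(60,62.)],p[0],p[1],0,p[2]); return projw(im,P)
def res(p,w=1):
    o=[]
    for im,uv,x,y,z in obs: o+=list(projw(im,T(np.array([[x,y,float(z)]]),p[0],p[1],0,p[2]))[0]-uv)
    for im,uv in ax:
        L=tubeline(im,p); o.append(np.interp(uv[1],L[:,1],L[:,0]) -uv[0] if L[0,1]<L[-1,1] else np.interp(uv[1],L[::-1,1],L[::-1,0])-uv[0])
    return np.array(o)
q=least_squares(res,[584,-191,.072]); print(q.x,np.round(q.fun,2))
E
```

```text
[ 5.83855781e+02 -1.91247210e+02  7.67276354e-02] [-0.61 -1.07 -1.58 -1.18 -1.68 -0.78 -2.36 -1.89  0.81  1.22 -0.35 -0.56]
```

```bash
python3 plan.py 449.4 -201.2 166 3.2156
```

```text
xyz [ 0.00143 -0.00135  0.07008] dr [ 8.0e-05 -1.0e-05 -1.7e-04] t 7.65 F [ 0.7 -0.7 -0.4] gap 18.69342173667015 [ 450.47 -200.05  222.07] [ 3.1413 -0.     -3.0681]
```

>>> jog_arm:
  xyz:
    - [0.0014,-0.0013,0.03]
    - [0.0014,-0.0013,0.06]
    - [0.0014,-0.0013,0.07]
    - [0.0014,-0.0013,0.07]
    - [0.0014,-0.0013,0.07]
    - [0.0014,-0.0013,0.07]
  dr:
    - [0,0,0]
    - [0,0,0]
    - [0,0,0]
    - [0,0,0]
    - [0,0,0]
    - [0,0,0]
  jaw: [-1,-1,-1,-1,-1,-1]

```text
t: 8.15
tool_pos: [450.0, -201.1, 167.4]
tcp_rot: [-3.141, 0.001, -3.068]
wrist_force: [-0.2, 0.3, -0.2]
finger_gap: 19.2
```

```bash
python3 - <<'E'
from fit import *
import plan
plan.plan(449.4,-201.2,162.6,3.2156)
grab("g",("scene","wrist"))
im=load("g","scene")
a=im["pixels"][170:310,150:260];b=load("g","wrist")["pixels"][190:400,190:370]
cv2.imwrite("pics/g1.png",np.hstack([cv2.resize(a,(440,560),interpolation=cv2.INTER_CUBIC),cv2.resize(b,(360,420)) if 0 else cv2.copyMakeBorder(cv2.resize(b,(360,420)),0,140,0,0,cv2.BORDER_CONSTANT)]))
E
```

```text
xyz [ 7.40e-04 -7.00e-05  6.06e-03] dr [-1.4e-04  4.2e-04 -2.0e-05] t 8.15 F [-0.2  0.3 -0.2] gap 19.19085155182291 [ 449.98 -201.1   167.45] [-3.1412e+00  1.3000e-03 -3.0676e+00]
```

View pics/g1.png

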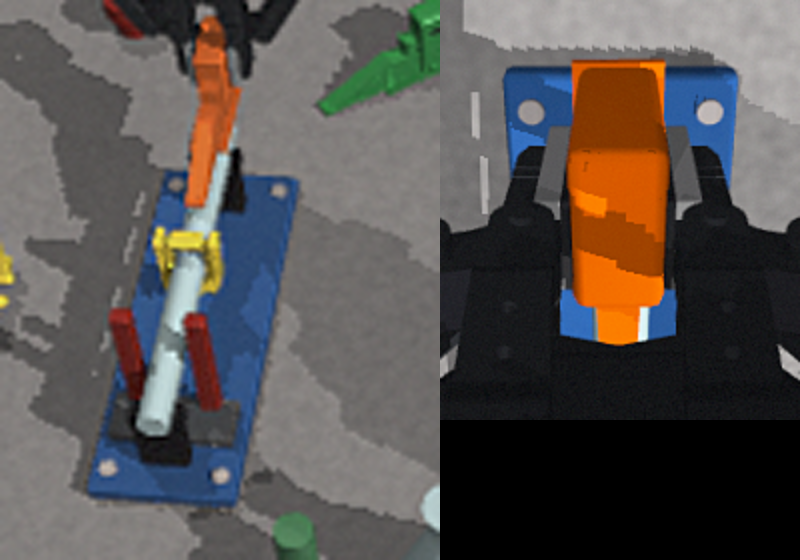

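>>> jog_arm:
  xyz:
    - [0,0,0.003]
    - [0,0,0.005]
    - [0,0,0.006]
    - [0,0,0.006]
    - [0,0,0.006]
  dr:
    - [0,0,0]
    - [0,0,0]
    - [0,0,0]
    - [0,0,0]
    - [0,0,0]
  jaw: [-1,-1,-1,-1,-1]

```text
t: 8.67
tool_pos: [449.9, -201.3, 162.6]
tcp_rot: [-3.141, 0.002, -3.068]
wrist_force: [-0.3, 0.5, -0.6]
finger_gap: 18.7
```

>>> jog_arm:
  xyz:
    - [0,0,0.0012]
    - [0,0,0.0012]
    - [0,0,0.0012]
  dr:
    - [0,0,0]
    - [0,0,0]
    - [0,0,0]
  jaw: [-1,-1,-1]

```text
t: 8.92
tool_pos: [450.0, -201.3, 161.6]
tcp_rot: [-3.141, 0.002, -3.068]
wrist_force: [0.5, 0.3, -0.9]
finger_gap: 18.8
```

>>> jog_arm:
  xyz:
    - [0,0,0.001]
    - [0,0,0.001]
    - [0,0,0.001]
  dr:
    - [0,0,0]
    - [0,0,0]
    - [0,0,0]
  jaw: [-1,-1,-1]

```text
t: 9.17
tool_pos: [450.0, -201.4, 161.2]
tcp_rot: [-3.141, 0.002, -3.068]
wrist_force: [-0.5, 0.1, 3.1]
finger_gap: 19.2
```

>>> jog_arm:
  xyz:
    - [0,0,0.0008]
    - [0,0,0.0008]
    - [0,0,0.0008]
  dr:
    - [0,0,0]
    - [0,0,0]
    - [0,0,0]
  jaw: [-1,-1,-1]

```text
t: 9.42
tool_pos: [450.2, -201.4, 161.0]
tcp_rot: [-3.14, 0.003, -3.068]
wrist_force: [-1.4, -0.2, 5.1]
finger_gap: 19.4
```

>>> jog_arm:
  xyz:
    - [-0.003,0,-0.0006]
    - [-0.008,0,-0.0006]
    - [-0.013,0,-0.0006]
    - [-0.018,0,-0.0006]
    - [-0.023,0,-0.0006]
    - [-0.028,0,-0.0006]
    - [-0.033,0,-0.0006]
    - [-0.038,0,-0.0006]
    - [-0.041,0,-0.0006]
    - [-0.042,0,-0.0006]
    - [-0.042,0,-0.0006]
  dr:
    - [0,0.0008,0]
    - [0,0.0008,0]
    - [0,0.0008,0]
    - [0,0.0008,0]
    - [0,0.0008,0]
    - [0,0.0008,0]
    - [0,0.0008,0]
    - [0,0.0008,0]
    - [0,0.0008,0]
    - [0,0.0008,0]
    - [0,0.0008,0]
  jaw: [-1,-1,-1,-1,-1,-1,-1,-1,-1,-1,-1]

```text
t: 10.33
tool_pos: [483.9, -198.9, 161.5]
tcp_rot: [-3.141, 0.0, -3.068]
wrist_force: [0.0, 0.3, 0.1]
finger_gap: 19.0
```

```bash
cat > st.py <<'E'
from fit import *
import sys
def st(tag=None):
    s=r.sense(); p=np.array(s["tool_pos"]); X0=np.array([584,-191.2]); yw=.074
    d=p[:2]-X0; print("stand x,y of tcp",np.round([np.cos(yw)*d[0]+np.sin(yw)*d[1],-np.sin(yw)*d[0]+np.cos(yw)*d[1]],1),"z",round(p[2],2),"rot",np.round(s["tcp_rot"],4),"F",np.round(s["wrist_force"],1),"M",np.round(s["wrist_torque"],2),"t",s["t"])
    if tag:
        grab(tag,("scene","top"))
        a=load(tag,"scene")["pixels"][170:310,150:260];b=load(tag,"top")["pixels"][145:255,325:385]
        cv2.imwrite(f"pics/{tag}z.png",np.hstack([cv2.resize(a,(440,560),interpolation=cv2.INTER_CUBIC),cv2.resize(b,(305,560),interpolation=cv2.INTER_CUBIC)]))
st(sys.argv[1] if len(sys.argv)>1 else None)
E
python3 st.py i
```

```text
stand x,y of tcp [-100.4   -0.3] z 161.48 rot [-3.1405e+00  3.0000e-04 -3.0679e+00] F [0.  0.3 0.1] M [ 0.05 -0.21 -0.02] t 10.3333
```

View pics/iz.png

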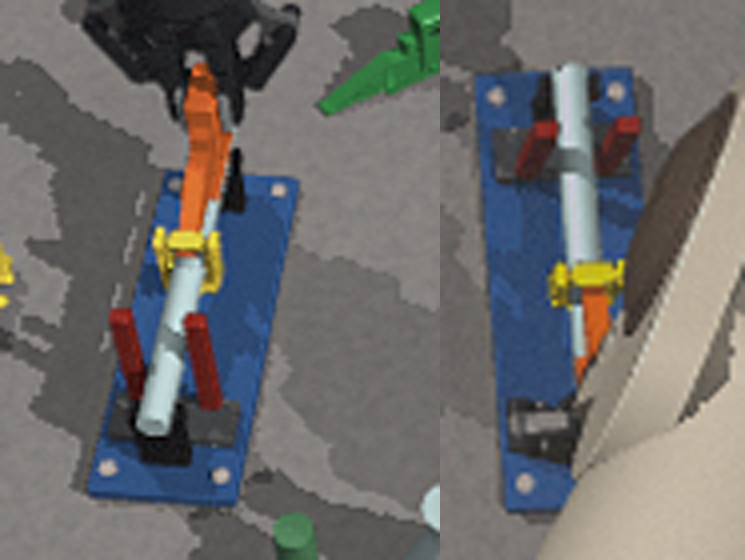

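```bash
python3 - <<'E'
from fit import *
th=np.linspace(0,2*np.pi,24,endpoint=False)
tube=[np.array([[x,10*np.cos(a),62+10*np.sin(a)] for x in(-120,110) for a in th])]
s=r.sense(); x,y,z=s["tool_pos"]
out=[]
for n,(v0,v1,u0,u1) in(("scene",(180,300,165,235)),("top",(150,250,325,385))):
    im=load("i",n); im=dict(im); f=6
    p=cv2.resize(im["pixels"],None,fx=f,fy=f,interpolation=cv2.INTER_CUBIC)
    for parts,pose,c in((tube,(584,-191.2,0,.074),(255,0,0)),([box(-125,125,-45,45,0,10)],(584,-191.2,0,.074),(0,255,0)),(WEDGE[1:],(x-.8,y,z-89.5,.0737),(255,0,255))):
        for P in parts:
            h=cv2.convexHull(((project(im,T(P,*pose))+.5)*f-.5).astype(np.float32)); cv2.polylines(p,[np.round(h*16).astype(np.int32)],True,c,1,cv2.LINE_AA,4)
    c=p[v0*f:v1*f,u0*f:u1*f]; out.append(cv2.resize(c,(int(c.shape[1]*590/c.shape[0]),590)))
cv2.imwrite("pics/i_o.png",np.hstack(out))
E
```

```text
(no output)
```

View pics/i_o.png

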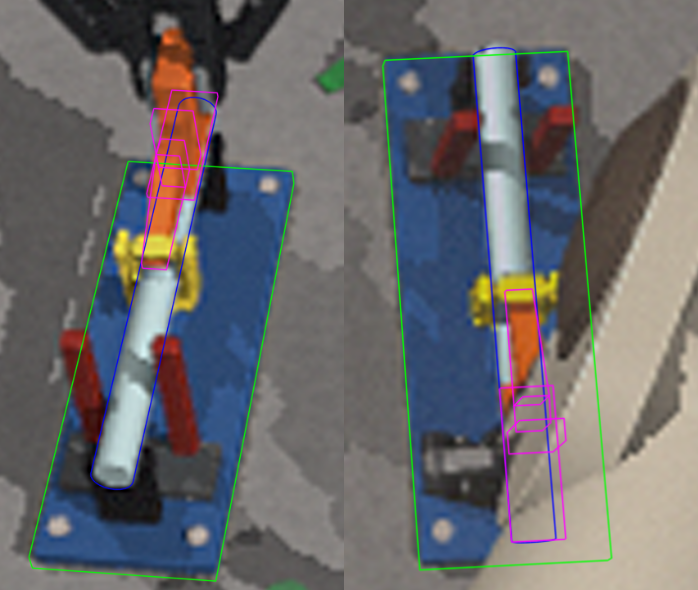

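>>> jog_arm:
  xyz:
    - [-0.004,0,0]
    - [-0.008,0,0]
    - [-0.012,0,0]
    - [-0.016,0,0]
    - [-0.02,0,0]
    - [-0.024,0,0]
    - [-0.028,0,0]
    - [-0.032,0,0]
    - [-0.035,0,0]
    - [-0.035,0,0]
  dr:
    - [0,0,0]
    - [0,0,0]
    - [0,0,0]
    - [0,0,0]
    - [0,0,0]
    - [0,0,0]
    - [0,0,0]
    - [0,0,0]
    - [0,0,0]
    - [0,0,0]
  jaw: [-1,-1,-1,-1,-1,-1,-1,-1,-1,-1]

```text
t: 11.27
tool_pos: [512.1, -196.8, 161.4]
tcp_rot: [-3.141, 0.001, -3.068]
wrist_force: [0.4, -0.2, 0.9]
finger_gap: 18.9
```

```bash
python3 st.py
```

```text
stand x,y of tcp [-72.1  -0.3] z 161.44 rot [-3.1406e+00  5.0000e-04 -3.0678e+00] F [ 0.4 -0.2  0.9] M [-0.03 -0.23  0.  ] t 11.2667
```

>>> jog_arm:
  xyz:
    - [-0.004,0,0]
    - [-0.008,0,0]
    - [-0.012,0,0]
    - [-0.016,0,0]
    - [-0.02,0,0]
    - [-0.024,0,0]
    - [-0.028,0,0]
    - [-0.03,0,0]
  dr:
    - [0,0,0]
    - [0,0,0]
    - [0,0,0]
    - [0,0,0]
    - [0,0,0]
    - [0,0,0]
    - [0,0,0]
    - [0,0,0]
  jaw: [-1,-1,-1,-1,-1,-1,-1,-1]

```text
t: 11.93
tool_pos: [536.5, -195.0, 161.4]
tcp_rot: [-3.141, 0.001, -3.068]
wrist_force: [-1.0, -0.2, 1.4]
finger_gap: 19.0
```

```bash
python3 st.py j
```

```text
stand x,y of tcp [-47.6  -0.3] z 161.43 rot [-3.1405e+00  6.0000e-04 -3.0677e+00] F [-1.  -0.2  1.4] M [0.02 0.07 0.03] t 11.9333
```

View pics/jz.png

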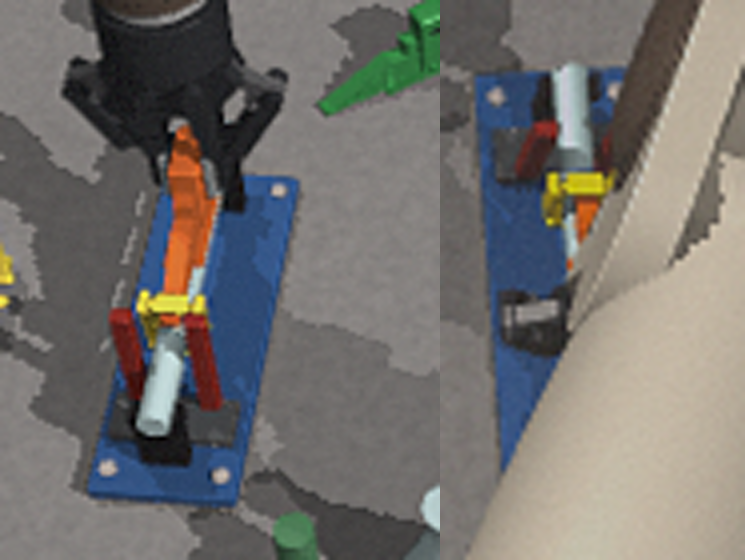

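>>> jog_arm:
  xyz:
    - [-0.002,0,0]
    - [-0.004,0,0]
    - [-0.006,0,0]
    - [-0.008,0,0]
    - [-0.01,0,0]
    - [-0.01,0,0]
  dr:
    - [0,0,0]
    - [0,0,0]
    - [0,0,0]
    - [0,0,0]
    - [0,0,0]
    - [0,0,0]
  jaw: [-1,-1,-1,-1,-1,-1]

```text
t: 12.53
tool_pos: [544.8, -194.4, 161.5]
tcp_rot: [-3.14, 0.001, -3.067]
wrist_force: [0.3, -0.2, 1.3]
finger_gap: 19.1
```

>>> jog_arm:
  xyz:
    - [-0.002,0,0]
    - [-0.004,0,0]
    - [-0.006,0,0]
    - [-0.008,0,0]
    - [-0.01,0,0]
    - [-0.01,0,0]
  dr:
    - [0,0,0]
    - [0,0,0]
    - [0,0,0]
    - [0,0,0]
    - [0,0,0]
    - [0,0,0]
  jaw: [-1,-1,-1,-1,-1,-1]

```text
t: 13.03
tool_pos: [552.8, -193.8, 161.4]
tcp_rot: [-3.141, 0.001, -3.067]
wrist_force: [-2.4, -0.2, 2.0]
finger_gap: 19.3
```

>>> jog_arm:
  xyz:
    - [-0.002,0,0]
    - [-0.004,0,0]
    - [-0.006,0,0]
    - [-0.008,0,0]
    - [-0.008,0,0]
  dr:
    - [0,0,0]
    - [0,0,0]
    - [0,0,0]
    - [0,0,0]
    - [0,0,0]
  jaw: [-1,-1,-1,-1,-1]

```text
t: 13.45
tool_pos: [558.5, -193.4, 161.3]
tcp_rot: [-3.141, -0.001, -3.068]
wrist_force: [-7.3, -0.8, 4.8]
finger_gap: 18.7
```

```bash
python3 st.py
```

```text
stand x,y of tcp [-25.6  -0.3] z 161.26 rot [-3.1406e+00 -1.3000e-03 -3.0679e+00] F [-7.3 -0.8  4.8] M [-0.13  1.3   0.03] t 13.45
```

>>> jog_arm:
  xyz:
    - [-0.0015,0,-0.0006]
    - [-0.003,0,-0.0006]
    - [-0.0045,0,-0.0006]
    - [-0.006,0,-0.0006]
    - [-0.006,0,-0.0006]
  dr:
    - [0,0,0]
    - [0,0,0]
    - [0,0,0]
    - [0,0,0]
    - [0,0,0]
  jaw: [-1,-1,-1,-1,-1]

```text
t: 13.87
tool_pos: [562.2, -193.1, 161.5]
tcp_rot: [-3.141, -0.004, -3.068]
wrist_force: [-8.6, -0.8, 3.4]
finger_gap: 18.9
```

```bash
python3 st.py
```

```text
stand x,y of tcp [-21.9  -0.3] z 161.48 rot [-3.1408 -0.0044 -3.0683] F [-8.6 -0.8  3.4] M [-0.12  1.56 -0.03] t 13.8667
```

>>> jog_arm:
  xyz:
    - [-0.0015,0,-0.0005]
    - [-0.003,0,-0.0005]
    - [-0.0045,0,-0.0005]
    - [-0.006,0,-0.0005]
    - [-0.0075,0,-0.0005]
    - [-0.0075,0,-0.0005]
  dr:
    - [0,-0.0018,0]
    - [0,-0.0018,0]
    - [0,-0.0018,0]
    - [0,-0.0018,0]
    - [0,-0.0018,0]
    - [0,-0.0018,0]
  jaw: [-1,-1,-1,-1,-1,-1]

```text
t: 14.37
tool_pos: [567.0, -192.8, 161.4]
tcp_rot: [-3.141, -0.002, -3.069]
wrist_force: [-9.5, -0.1, 2.1]
finger_gap: 19.0
```

```bash
python3 st.py
```

```text
stand x,y of tcp [-17.   -0.3] z 161.39 rot [-3.1410e+00 -2.0000e-03 -3.0689e+00] F [-9.5 -0.1  2.1] M [-0.19  1.67 -0.03] t 14.3667
```

>>> jog_arm:
  xyz:
    - [-0.0015,0,-0.0004]
    - [-0.003,0,-0.0004]
    - [-0.0045,0,-0.0004]
    - [-0.006,0,-0.0004]
    - [-0.0075,0,-0.0004]
    - [-0.0085,0,-0.0004]
    - [-0.0085,0,-0.0004]
  dr:
    - [0,-0.0015,0]
    - [0,-0.0015,0]
    - [0,-0.0015,0]
    - [0,-0.0015,0]
    - [0,-0.0015,0]
    - [0,-0.0015,0]
    - [0,-0.0015,0]
  jaw: [-1,-1,-1,-1,-1,-1,-1]

```text
t: 14.95
tool_pos: [572.9, -192.4, 161.3]
tcp_rot: [-3.141, 0.0, -3.069]
wrist_force: [-8.1, -0.4, 3.0]
finger_gap: 18.8
```

>>> jog_arm:
  xyz:
    - [-0.0015,0,-0.0004]
    - [-0.003,0,-0.0004]
    - [-0.0045,0,-0.0004]
    - [-0.006,0,-0.0004]
    - [-0.0075,0,-0.0004]
    - [-0.0085,0,-0.0004]
    - [-0.0085,0,-0.0004]
  dr:
    - [0,-0.0015,0]
    - [0,-0.0015,0]
    - [0,-0.0015,0]
    - [0,-0.0015,0]
    - [0,-0.0015,0]
    - [0,-0.0015,0]
    - [0,-0.0015,0]
  jaw: [-1,-1,-1,-1,-1,-1,-1]

```text
t: 15.53
tool_pos: [578.8, -192.0, 161.3]
tcp_rot: [-3.141, 0.002, -3.07]
wrist_force: [-6.4, -0.0, 2.6]
finger_gap: 19.3
```

```bash
python3 st.py k
```

```text
stand x,y of tcp [-5.2 -0.4] z 161.27 rot [-3.1414e+00  2.3000e-03 -3.0696e+00] F [-6.4 -0.   2.6] M [-0.07  1.3   0.01] t 15.5333
```

View pics/kz.png

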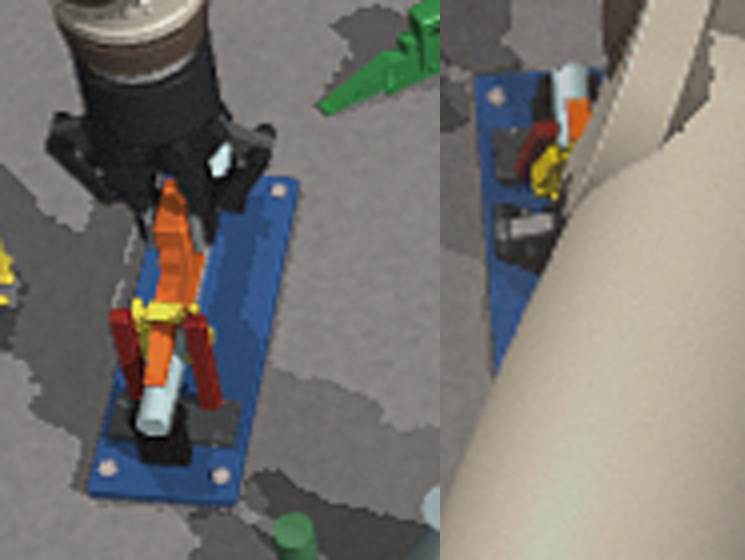

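>>> jog_arm:
  xyz:
    - [-0.0015,0,-0.0004]
    - [-0.003,0,-0.0004]
    - [-0.0045,0,-0.0004]
    - [-0.006,0,-0.0004]
    - [-0.0075,0,-0.0004]
    - [-0.0085,0,-0.0004]
    - [-0.0085,0,-0.0004]
  dr:
    - [0,0,0]
    - [0,0,0]
    - [0,0,0]
    - [0,0,0]
    - [0,0,0]
    - [0,0,0]
    - [0,0,0]
  jaw: [-1,-1,-1,-1,-1,-1,-1]

```text
t: 16.22
tool_pos: [586.1, -191.4, 161.5]
tcp_rot: [-3.141, 0.003, -3.069]
wrist_force: [-0.3, -0.1, 0.6]
finger_gap: 18.9
```

```bash
python3 st.py
```

```text
stand x,y of tcp [ 2.  -0.4] z 161.5 rot [-3.1414e+00  3.0000e-03 -3.0694e+00] F [-0.3 -0.1  0.6] M [-0.03  0.    0.03] t 16.2167
```

```bash
python3 - <<'E'
from fit import *
grab("l",("scene","wrist"))
a=load("l","scene")["pixels"][200:290,160:230];b=load("l","wrist")["pixels"][200:400,180:380]
cv2.imwrite("pics/l.png",np.hstack([cv2.resize(a,(400,514),interpolation=cv2.INTER_CUBIC),cv2.copyMakeBorder(cv2.resize(b,(400,400)),0,114,0,0,cv2.BORDER_CONSTANT)]))
E
```

```text
(no output)
```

View pics/l.png

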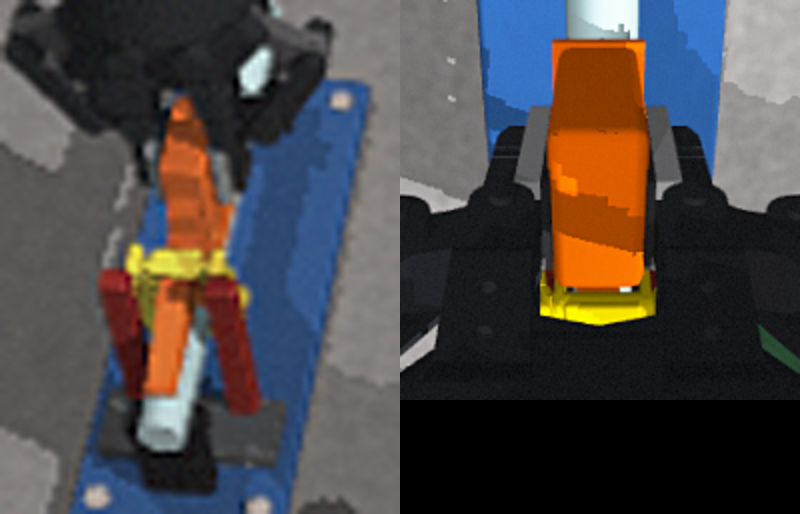

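>>> jog_arm:
  xyz:
    - [-0.0012,0,0]
    - [-0.002,0,0]
    - [-0.002,0,0]
  dr:
    - [0,0,0]
    - [0,0,0]
    - [0,0,0]
  jaw: [-1,-1,-1]

```text
t: 16.57
tool_pos: [587.8, -191.3, 162.0]
tcp_rot: [-3.141, 0.004, -3.069]
wrist_force: [0.2, -0.4, 3.7]
finger_gap: 19.2
```

>>> jog_arm:
  xyz:
    - [-0.0012,0,0]
    - [-0.002,0,0]
    - [-0.002,0,0]
  dr:
    - [0,0,0]
    - [0,0,0]
    - [0,0,0]
  jaw: [-1,-1,-1]

```text
t: 16.82
tool_pos: [589.5, -191.2, 162.2]
tcp_rot: [-3.141, 0.004, -3.069]
wrist_force: [-0.5, -0.5, 3.6]
finger_gap: 19.2
```

>>> jog_arm:
  xyz:
    - [-0.0012,0,0]
    - [-0.002,0,0]
    - [-0.002,0,0]
  dr:
    - [0,0,0]
    - [0,0,0]
    - [0,0,0]
  jaw: [-1,-1,-1]

```text
t: 17.07
tool_pos: [591.2, -191.1, 162.1]
tcp_rot: [-3.141, 0.004, -3.069]
wrist_force: [-0.9, 0.1, 3.2]
finger_gap: 19.0
```

```bash
python3 - <<'E'
from fit import *
grab("m",("scene","wrist"))
a=load("m","scene")["pixels"][200:290,160:230];b=load("m","wrist")["pixels"][200:400,180:380]
cv2.imwrite("pics/m.png",np.hstack([cv2.resize(a,(400,514),interpolation=cv2.INTER_CUBIC),cv2.copyMakeBorder(cv2.resize(b,(400,400)),0,114,0,0,cv2.BORDER_CONSTANT)]))
E
```

```text
(no output)
```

View pics/m.png

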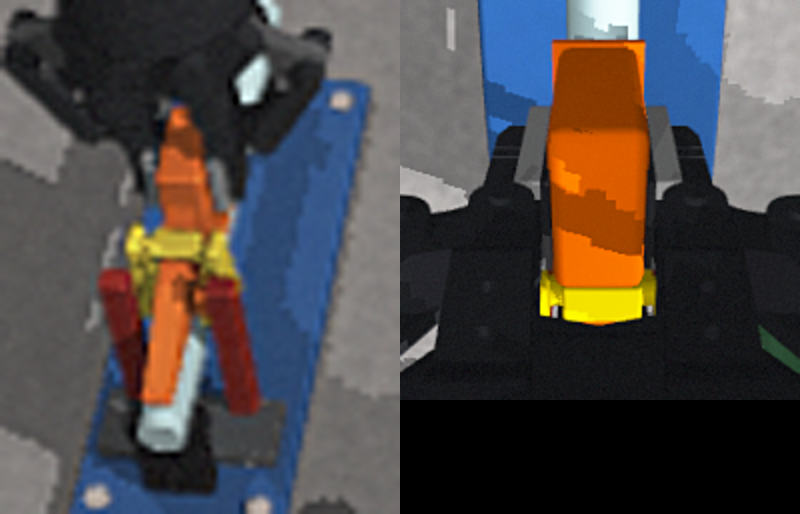

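```bash
cat > ov.py <<'E'
from fit import *
import sys
def ov(tag,win=(195,295,155,240),dx=-3.5,dy=0,names=("scene",)):
    s=r.sense(); x,y,z=s["tool_pos"]; yaw=s["tcp_rot"][2]-np.pi
    c,sn=np.cos(yaw),np.sin(yaw)
    im=load(tag,"scene"); f=6
    p=cv2.resize(im["pixels"],None,fx=f,fy=f,interpolation=cv2.INTER_CUBIC); q=p.copy()
    bar=[box(32,40,-20,20,22.5,30.5)]
    for parts,col in((WEDGE,(255,0,255)),(bar,(255,255,0))):
        for P in parts:
            h=cv2.convexHull(((project(im,T(P,x-.8*c+dx,y-.8*sn+dy,z-89.5,yaw))+.5)*f-.5).astype(np.float32)); cv2.polylines(p,[np.round(h*16).astype(np.int32)],True,col,1,cv2.LINE_AA,4)
    v0,v1,u0,u1=win
    k=np.hstack([a[v0*f:v1*f,u0*f:u1*f] for a in(q,p)]); g=min(800/k.shape[1],600/k.shape[0]); cv2.imwrite(f"pics/{tag}_ov.png",cv2.resize(k,None,fx=g,fy=g))
if __name__=="__main__": ov(sys.argv[1])
E
python3 ov.py m; python3 st.py
```

```text
stand x,y of tcp [ 7.2 -0.4] z 162.17 rot [-3.141   0.0042 -3.0693] F [ 0.2 -0.2  3. ] M [-0.01 -0.1  -0.01] t 17.1667
```

View pics/m_ov.png

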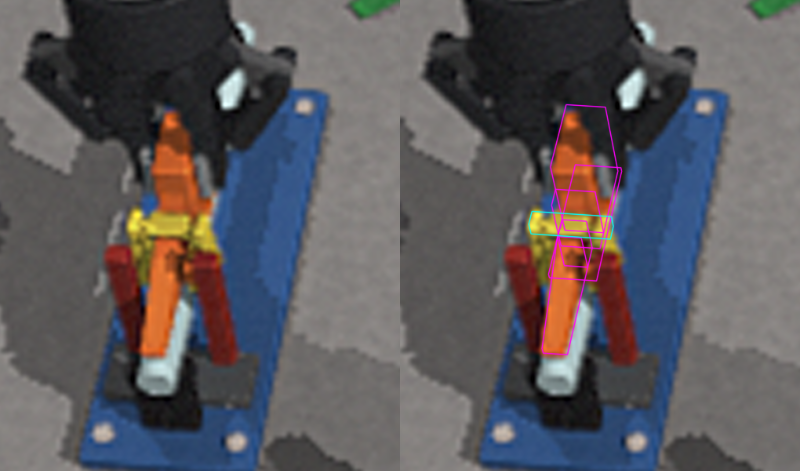

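>>> jog_arm:
  xyz:
    - [0,0,-0.002]
    - [0,0,-0.005]
    - [0,0,-0.01]
    - [0,0,-0.015]
    - [0,0,-0.02]
    - [0,0,-0.025]
    - [0,0,-0.03]
    - [0,0,-0.035]
    - [0,0,-0.04]
    - [0,0,-0.04]
  dr:
    - [0,0,0]
    - [0,0,0]
    - [0,0,0]
    - [0,0,0]
    - [0,0,0]
    - [0,0,0]
    - [0,0,0]
    - [0,0,0]
    - [0,0,0]
    - [0,0,0]
  jaw: [-1,-1,-1,-1,-1,-1,-1,-1,-1,-1]

```text
t: 18.0
tool_pos: [591.4, -191.2, 195.3]
tcp_rot: [-3.141, 0.005, -3.069]
wrist_force: [0.6, -0.4, -0.7]
finger_gap: 19.1
```

```bash
python3 - <<'E'
from fit import *
grab("n",("scene","wrist"))
import ov; ov.ov("n")
E
python3 st.py
```

```text
stand x,y of tcp [ 7.2 -0.5] z 194.33 rot [-3.1409  0.0045 -3.0694] F [ 0.6  0.3 -1. ] M [-0.02  0.03  0.06] t 18.1
```

View pics/n_ov.png

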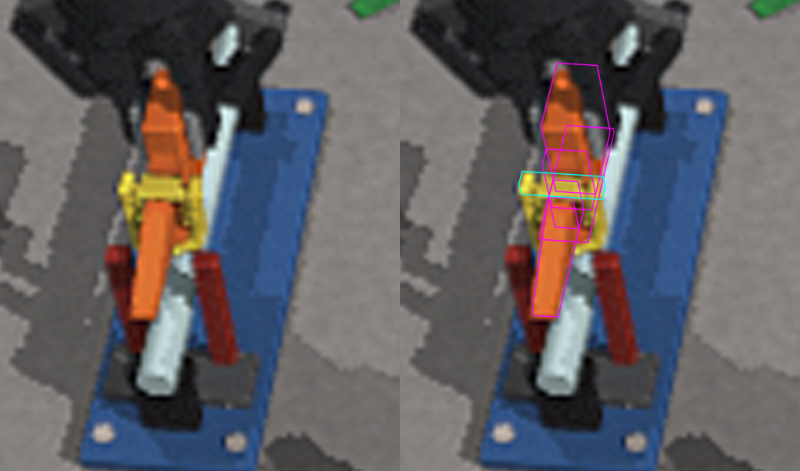

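```bash
python3 plan.py 566 217 240 2.8736
```

```text
xyz [-0.00568  0.5111  -0.05743] dr [2.000e-05 1.460e-03 1.083e-01] t 18.1 F [ 0.6  0.3 -1. ] gap 18.986422643452755 [ 591.19 -191.16  194.33] [-3.1409  0.0045 -3.0694]
```

>>> jog_arm:
  xyz:
    - [0,0,-0.015]
    - [0,0,-0.035]
    - [0,0.005,-0.055]
    - [0,0.02,-0.0574]
    - [0,0.045,-0.0574]
    - [0,0.075,-0.0574]
    - [0,0.11,-0.0574]
    - [0,0.145,-0.0574]
    - [0,0.18,-0.0574]
    - [0,0.215,-0.0574]
    - [0,0.25,-0.0574]
    - [0,0.285,-0.0574]
    - [-0.002,0.32,-0.0574]
    - [-0.004,0.355,-0.0574]
    - [-0.0057,0.39,-0.0574]
    - [-0.0057,0.425,-0.0574]
    - [-0.0057,0.455,-0.0574]
    - [-0.0057,0.48,-0.0574]
    - [-0.0057,0.5,-0.0574]
    - [-0.0057,0.511,-0.0574]
  dr:
    - [0,0.0015,0]
    - [0,0.0015,0]
    - [0,0.0015,0]
    - [0,0.0015,0]
    - [0,0.0015,0.005]
    - [0,0.0015,0.012]
    - [0,0.0015,0.02]
    - [0,0.0015,0.028]
    - [0,0.0015,0.036]
    - [0,0.0015,0.044]
    - [0,0.0015,0.052]
    - [0,0.0015,0.06]
    - [0,0.0015,0.068]
    - [0,0.0015,0.076]
    - [0,0.0015,0.084]
    - [0,0.0015,0.09]
    - [0,0.0015,0.096]
    - [0,0.0015,0.102]
    - [0,0.0015,0.106]
    - [0,0.0015,0.108]
  jaw: [-1,-1,-1,-1,-1,-1,-1,-1,-1,-1,-1,-1,-1,-1,-1,-1,-1,-1,-1,-1]

```text
t: 19.77
tool_pos: [565.1, 219.2, 238.9]
tcp_rot: [-3.141, -0.001, 2.876]
wrist_force: [0.3, -0.2, -1.3]
finger_gap: 18.9
```

```bash
python3 - <<'E'
from fit import *
import plan; plan.plan(566,217,120,2.8736)
grab("o")
import ov; ov.ov("o",win=(190,340,300,420))
E
```

```text
xyz [-0.00201 -0.00234  0.14858] dr [-7.0e-05 -4.0e-04  7.1e-04] t 19.7667 F [ 0.3 -0.2 -1.3] gap 18.908995102843637 [565.09 219.21 238.87] [-3.1414e+00 -1.3000e-03  2.8758e+00]
```

View pics/o_ov.png

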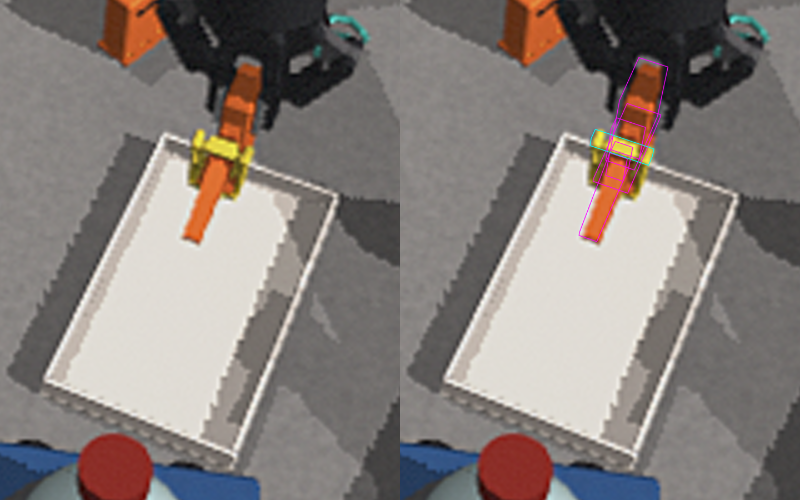

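View pics/o_wrist.png

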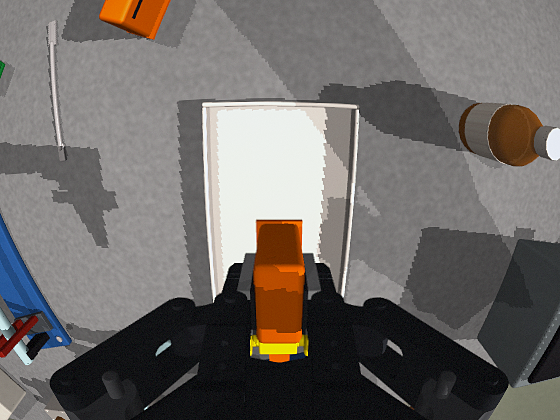

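```bash
python3 - <<'E'
from fit import *
from scipy.optimize import fsolve
im=load("o","wrist"); s=r.sense(); p=np.array(s["tool_pos"]); yw=s["tcp_rot"][2]-np.pi
for uv in((203,104),(357,104)):
    q=fsolve(lambda a:projw(im,np.array([[a[0],a[1],22.]]))[0]-uv,[480,230]); d=q-p[:2]
    print(q,"in wedge frame",np.cos(yw)*d[0]+np.sin(yw)*d[1],-np.sin(yw)*d[0]+np.cos(yw)*d[1])
E
```

```text
[468.14153787 175.20597468] in wedge frame -83.00303901607604 -66.194954103179
[503.4731681  306.08393297] in wedge frame -83.25702595613218 69.36794477924043
```

>>> jog_arm:
  xyz:
    - [0,0,0.015]
    - [0,0,0.035]
    - [0,0,0.055]
    - [0,0,0.075]
    - [0,0,0.095]
    - [0,0,0.115]
    - [0,0,0.13]
    - [0,0,0.14]
    - [0,0,0.1485]
    - [0,0,0.1535]
    - [0,0,0.157]
    - [0,0,0.157]
  dr:
    - [0,0,0]
    - [0,0,0]
    - [0,0,0]
    - [0,0,0]
    - [0,0,0]
    - [0,0,0]
    - [0,0,0]
    - [0,0,0]
    - [0,0,0]
    - [0,0,0]
    - [0,0,0]
    - [0,0,0]
  jaw: [-1,-1,-1,-1,-1,-1,-1,-1,-1,-1,-1,-1]

```text
t: 20.92
tool_pos: [565.5, 217.2, 113.6]
tcp_rot: [-3.141, -0.001, 2.876]
wrist_force: [-0.3, 0.3, -0.4]
finger_gap: 19.1
```

```bash
python3 - <<'E'
from fit import *
grab("p",("scene","wrist"))
import ov; ov.ov("p",win=(190,340,300,420))
E
python3 st.py
```

```text
stand x,y of tcp [ 12.  408.8] z 114.31 rot [-3.1415e+00 -1.0000e-04  2.8762e+00] F [ 0.3 -1.  -1.3] M [ 0.    0.04 -0.01] t 21.0167
```

View pics/p_ov.png

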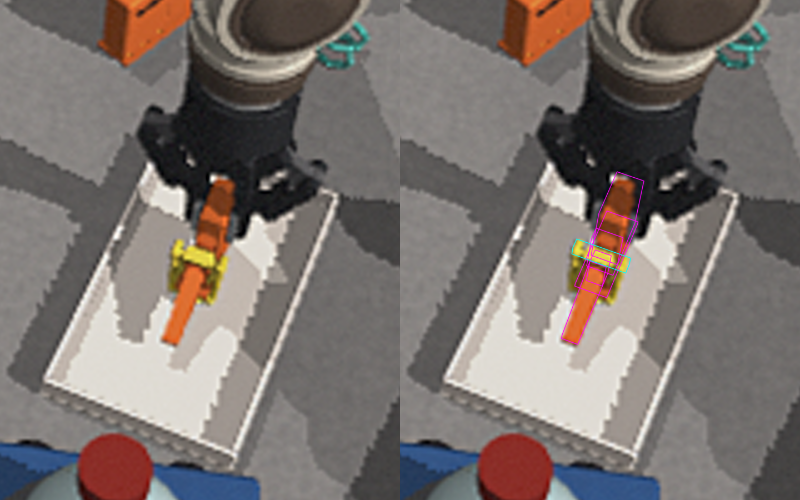

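>>> jog_arm:
  xyz:
    - [0,0,0.004]
    - [0,0,0.008]
    - [0,0,0.012]
    - [0,0,0.015]
    - [0,0,0.018]
    - [0,0,0.021]
    - [0,0,0.022]
    - [0,0,0.022]
  dr:
    - [0,0,0]
    - [0,0,0]
    - [0,0,0]
    - [0,0,0]
    - [0,0,0]
    - [0,0,0]
    - [0,0,0]
    - [0,0,0]
  jaw: [-1,-1,-1,-1,-1,-1,-1,-1]

```text
t: 21.68
tool_pos: [566.8, 217.7, 99.2]
tcp_rot: [3.14, 0.004, 2.876]
wrist_force: [-2.0, -1.4, 13.2]
finger_gap: 19.2
```

>>> jog_arm:
  xyz:
    - [0,0,0.0015]
    - [0,0,0.003]
    - [0,0,0.003]
  dr:
    - [0,0,0]
    - [0,0,0]
    - [0,0,0]
  jaw: [-1,-1,-1]

```text
t: 21.93
tool_pos: [567.8, 218.0, 99.0]
tcp_rot: [3.138, 0.007, 2.876]
wrist_force: [-2.9, -1.1, 12.8]
finger_gap: 19.2
```

>>> jog_arm:
  xyz:
    - [0,0,-0.0012]
    - [0.003,0,0]
    - [0.006,0,0.0012]
    - [0.009,0,0.0024]
    - [0.011,0,0.0032]
    - [0.011,0,0.0032]
  dr:
    - [0,0,0]
    - [0,-0.008,0]
    - [0,-0.016,0]
    - [0,-0.024,0]
    - [0,-0.032,0]
    - [0,-0.032,0]
  jaw: [-1,-1,-1,-1,-1,-1]

```text
t: 22.43
tool_pos: [558.6, 220.4, 96.2]
tcp_rot: [3.138, 0.108, 2.876]
wrist_force: [-0.5, 0.5, -0.2]
finger_gap: 18.8
```

```bash
python3 - <<'E'
from fit import *
grab("q",("scene",))
import ov; ov.ov("q",win=(190,340,300,420))
E
python3 st.py
```

```text
stand x,y of tcp [  5.3 412.4] z 96.35 rot [3.1377 0.1072 2.8762] F [ 0.5 -0.8 -0.1] M [ 0.05  0.14 -0.08] t 22.4833
```

View pics/q_ov.png

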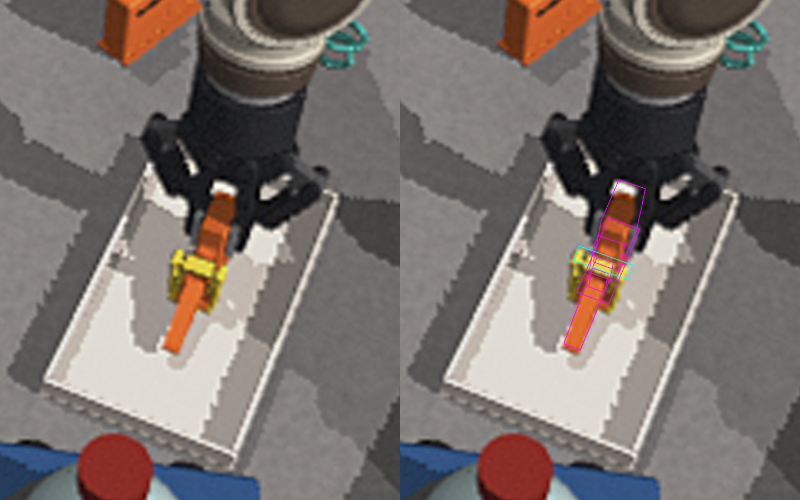

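>>> jog_arm:
  xyz:
    - [0,0,0.0008]
    - [0,0,0.0016]
    - [0,0,0.0016]
  dr:
    - [0,0,0]
    - [0,0,0]
    - [0,0,0]
  jaw: [-1,-1,-1]

```text
t: 22.73
tool_pos: [559.4, 220.6, 95.9]
tcp_rot: [3.137, 0.108, 2.876]
wrist_force: [-2.7, 0.7, 5.3]
finger_gap: 19.2
```

>>> jog_arm:
  xyz:
    - [0,0,0]
    - [0,0,0]
    - [0,0,0]
    - [0,0,0]
    - [0,0,0]
    - [0,0,0]
    - [0,0,0]
  dr:
    - [0,0,0]
    - [0,0,0]
    - [0,0,0]
    - [0,0,0]
    - [0,0,0]
    - [0,0,0]
    - [0,0,0]
  jaw: [-0.5,-0.45,-0.4,-0.2,0.1,0.1,0.1]

```text
t: 23.32
tool_pos: [559.4, 220.5, 95.8]
tcp_rot: [3.137, 0.108, 2.876]
wrist_force: [-0.1, 0.6, -0.1]
finger_gap: 47.3
```

```bash
python3 - <<'E'
from fit import *
grab("r",("scene","wrist"))
import ov; ov.ov("r",win=(190,340,300,420))
cv2.imwrite("pics/r_w.png",load("r","wrist")["pixels"])
E
python3 st.py
```

```text
stand x,y of tcp [  5.9 412.4] z 95.86 rot [3.1369 0.1075 2.8761] F [-1.2 -0.6  0.2] M [-0.04  0.03 -0.02] t 23.4167
```

View pics/r_ov.png

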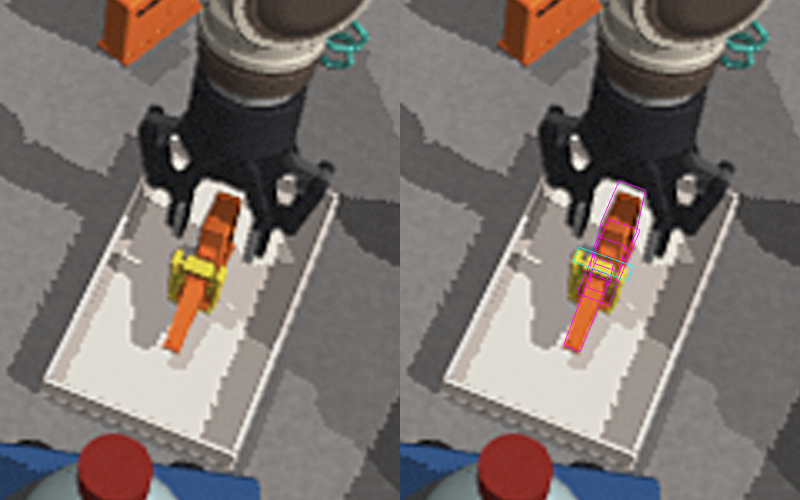

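View pics/r_w.png

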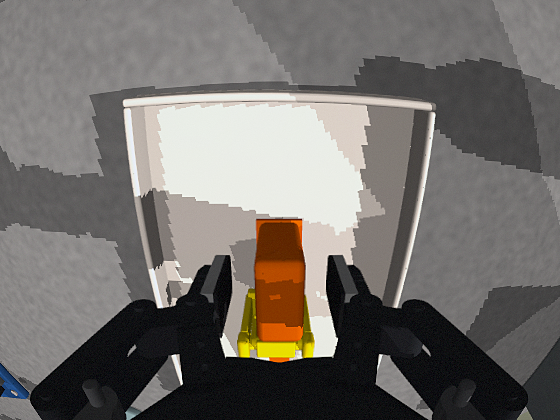

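>>> jog_arm:
  xyz:
    - [0,0,-0.015]
    - [0,0,-0.04]
    - [0,0,-0.075]
    - [0,0,-0.11]
    - [0,0,-0.15]
    - [0,0,-0.19]
    - [0,0,-0.19]
    - [0,0,-0.19]
  dr:
    - [0,0,0]
    - [0,0,0]
    - [0,0,0]
    - [0,0,0]
    - [0,0,0]
    - [0,0,0]
    - [0,0,0]
    - [0,0,0]
  jaw: [0.1,0.1,0.1,0.1,0.1,0.1,0.1,0.1]

```text
t: 24.08
tool_pos: [543.9, 224.5, 250.3]
tcp_rot: [3.134, 0.111, 2.876]
wrist_force: [0.9, 0.5, -0.5]
finger_gap: 46.9
```

```bash
python3 - <<'E'
from fit import *
grab("s",("scene","wrist"))
a=load("s","scene")["pixels"]; b=a[190:340,290:430]
cv2.imwrite("pics/s1.png",cv2.resize(b,None,fx=4,fy=4,interpolation=cv2.INTER_CUBIC))
s=load("a","scene")["pixels"]
E
python3 st.py
```

```text
stand x,y of tcp [ -9.9 417.2] z 246.77 rot [3.1371 0.1073 2.8762] F [ 1.  -0.6  0.4] M [-0.03  0.12  0.03] t 24.1833
```

View pics/s1.png

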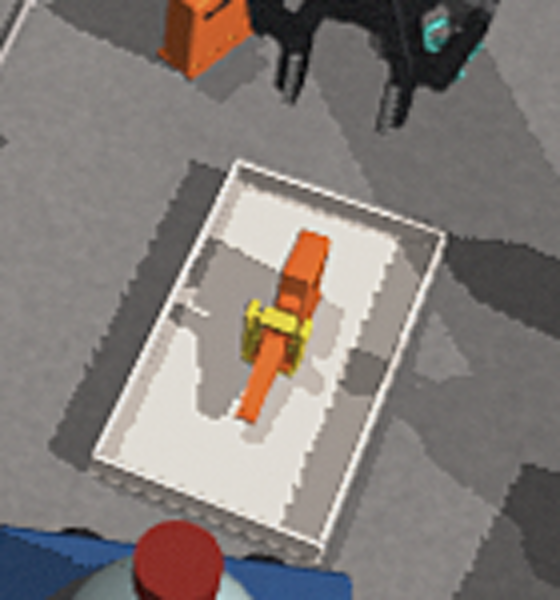

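View pics/s_scene.png

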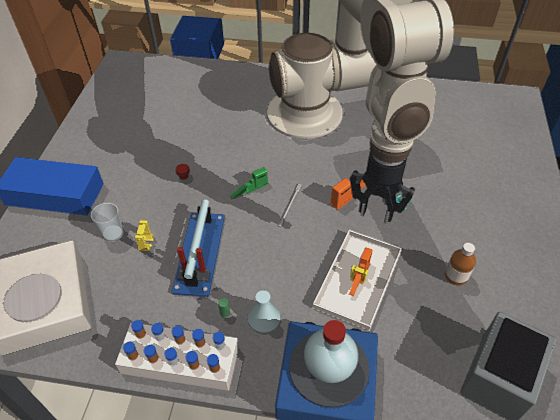

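View pics/s_wrist.png

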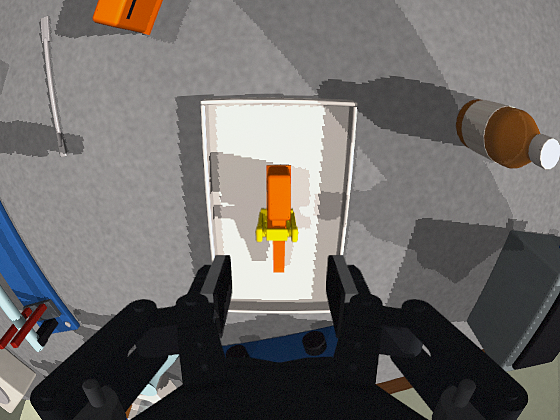

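The last pictures show the wedge lying in the middle of the tray with the clip on it (scene image, about (361,270)). The gripper is well clear and the bystanders are where they were, so I am handing the job in.

```bash
python3 -c "
from cell import r
print(r.close_job(), r.sense()['t'])"
```

```text
the job is handed in; nothing more can be done
the job is handed in; nothing more can be done
```

The wedge, with the clip seated in its notch, is lying in the white tray, and I handed the job in at about 24 s. I got no verdict back, so the results below come only from my own checks.

- **Pick-up:** I gripped the orange wedge by its handle and slid it along the tube. The first approach ran joint 6 to the end of its range (3.141) and stopped about 14 mm off to the side. I turned the gripper half round before grasping.
- **Pushing the clip off:** the push along the tube reached about 9.5 N and then fell to nothing. I did not feel the steep rise when the notch wall meets the bar. I stopped once the overlay on the camera image showed the bar in the notch. No contact forces were read directly. The wrist reading stayed at about 10 N or less while pushing.
- **Lift and set-down:** overlays showed the bar still in the notch after lifting to about 131 mm over the stand and when lowered into the tray. At set-down the clip's hooks met the tray floor about 6 mm before the wedge did, with about 13 N at the wrist. I eased off and tilted the wedge's tail down, then released it at about 5 N.
- **Last checks:** the wedge and clip are near the middle of the tray, with the gripper open and about 150 mm above where it let go. No bystander has visibly moved, though the gripper partly hides the teal clip in the last scene image.
- **Disagreement between cameras:** the scene and top cameras differed by about 5 mm along the robot's x, so I used the wrist camera to settle the positions.

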